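Lock the microscope lamp unit's cover with the ball-handled key

ROBOT

A 7-joint arm with a two-finger parallel gripper is mounted at the origin on the work surface. World frame = base frame: x ahead of the robot, y to its left, z up, the work surface at z = 0. Lengths are in m, angles in rad, forces in N, time in s.
With the tool pointing down it reaches from about 0.4 to 0.85 m from the base axis. Payload 4.5 kg.
Tool frame: the origin (TCP) lies midway between the tips of the shut fingers; the grasp point (between the pads) lies 19 mm behind it; z points along the fingers, y is the direction in which the jaws open and shut (so a half turn about z gives the same grasp; the last joint's range is limited). The gripper opens to 88 mm and grips with 3 to 60 N. Pads are 18 mm wide; open, the fingers measure 123 mm over their backs; the gripper's body (75 mm by 187 mm) begins 45 mm behind the grasp point.
Start: joints at [1.193, 0.689, -0.195, 1.565, 0.157, 0.902, -0.215], TCP at [0.25, -0.573, 0.239] pointing down, gripper open.
Joint ranges: [-3.01, 3.01], [-0.46, 2.08], [-1.47, 1.51], [0.13, 2.56], [-1, 4.14], [0.04, 2.09], [-2.66, 2.66]. Speed limits (rad/s): [2.57, 2.57, 3.14, 3.14, 3.14, 3.14, 3.14].

INTERFACE

Orientations are given as a unit quaternion [x, y, z, w].
In Python, from plant import r gives the robot as it stands. The module is installed in compiled form; this text tells all that it offers.
- The arm moves only by the shell command python3 -m jog 'ROWS' [FORCE]. ROWS is JSON, a list of rows, each an object with "translation": the shift along the tool's x, y, z in units of 40 mm (1.0 is 40 mm), a list of three; "twist": the turn about the tool's z in units of 6 degrees (1.0 is 6 degrees); "claw": the opening in per cent of the stroke, from 0 (shut) to 100 (fully open). A call has 1 to 20 rows; each row shifts and turns the commanded pose from where the row before left it, along the tool's axes as they then stand; what a row does not reach is not made up. A row lasts 1/12 s, in which the tool goes at most 41.7 mm and 7.16 degrees, less where a joint would pass 70% of its speed; a pose out of reach is approached as far as the arm can. A call is refused whole if a number of a shift passes 1 or a number of a turn 1, either way. A call with a gripper value outside its range is refused whole. The fingers move at their own pace and stop on an object; FORCE is the grip in N (left out, the last holds). Time passes only in rows, so rows that do not move let the fingers close. It gives the time, the measured TCP pose, the force and the opening at its end, in the units of the state.
- r.get_state(): the state, without advancing time (a new reading comes with each control period).
- r.snapshot(name): name is "scene" or "top" or "wrist"; returns a dict with "img" (400x640x3 uint8, red, green, blue), "fx", "fy", "cx", "cy" (pixels), "origin" and "rotation" of the camera in the world; the wrist camera has in their place "T_tool_cam" (4x4, takes a point from camera to tool coordinates, whose origin is the TCP and whose axes are the flange's). Camera axes: x right, y up, looking along -z (the intrinsics and any distortion apply to the point x, -y, -z); pixel columns grow to the right and rows downward; lengths in m; the calibration is good to about 2 mm. A picture is of the moment at which its call begins: read the wrist's pose just before it. There is no depth.
- r.finish_job(): hands the job in, once; it reports no verdict.
Trained networks look in the newest picture that a camera, given by its name, has taken for a name from the list of things; names that differ only in an ending like _2 or _b are one class to them, and where a whole thing is asked for, a point or a joint stands for the part that bears it (a point fixed in the world has none). Each returns a list of dicts, best first, with "confidence" (0 to 1); they miss things now and then, are a little off and sometimes report something else, mostly with a low value. They report only what shows in the picture. A call takes as long as a camera call. They do not tell look-alikes from the thing itself.
- r.spot_in(label, camera): "rect" ([left, top, right, bottom] in pixels, round what is visible of it).
- r.spot_point(label, camera): "location" ([row, column] in pixels: a listed point, or the origin of a listed thing).
The state is a dict: "clock": time; "q": joint angles; "qd": joint speeds; "joint_torque": joint torques, N m; "tool_pos": TCP position; "eef_rot": TCP orientation; "contact_force": force on the tool from outside, world axes, zero at the start; "moment": the same for the moment, N m; "opening": opening from 0.0 (shut) to 1.0 (fully open).
Only numpy, scipy, OpenCV 4.12 (cv2) and the standard library are available. Lean on these libraries where they do the work, as an engineer would, in place of code of your own. Each camera call takes 0.05 s, during which the arm holds its last target. There are 200 camera calls.

TASK

The lamp unit's sloping cover is shut but not yet locked. Take the steel slot key from the mat by its ball handle, ease your grip so that it swings to hang tip down and grip it firmly again, put its blade fully home in the slot of the captive lock on the cover and turn the lock clockwise to its stop. Then stand the key tip down in the open tool pot without dropping it, with the pot left upright and the other things left where they are; turn the lock only with the key.

Things in the scene. Friction and masses are not known exactly. Their poses are not given: they have to be found in the camera images.
- key_ball (a point): centre of the slot key's ball handle: black ball 38 mm in diameter on a straight steel shank 12 mm thick with a flat blade 16 mm wide, 4 mm thick. It lies on a 3 mm mat, blade flat, ball centre 22 mm above the bench, shank sloping 8 degrees down to the blade. x axis: along the shank from ball to tip; y: across the blade's width; z: square to the blade's flat
- key: the whole slot key, about 0.16 kg; origin and axes as key_ball. Centre of mass 45 mm from the ball towards the tip. The ball gives: 33.5 mm between the fingers at 120 N. Held firmly it keeps its angle; as the fingers open slowly from 36.5 to 37.6 mm (18 down to 2 N) it turns about the line between them, ever lower, to within about 5 degrees of plumb, and sinks about 3 mm; from 37.8 mm it falls
- key_tip (a point): middle of the end edge of the key's blade, 128 mm from the ball's centre along the key's x axis; same axes as key_ball. The ordinary screwdriver also lying on the mat is not used
- lamp_unit: the microscope's lamp unit: fixed ivory box 240 x 200 x 157 mm, origin at the centre of its underside. Its front (-x axis) faces the robot within 15 degrees; a cover sloping at 30 degrees rises from the front edge (70 mm high) to the top and carries the lock in a guard ring (54 mm outside, 21 mm high)
- guard: the fixed guard ring with the captive lock in it, a steel knob 42 mm in diameter and 22 mm high; origin on the cover's face, on the turning axis; z axis out of the cover, y level across it
- slot_floor (a point): centre of the slot's floor, on the lock's turning axis, 10 mm above the cover. z axis: along the turning axis out of the cover, 30 degrees from vertical, leaning to the unit's front; y axis: along the slot, turning with it. Slot 24 mm long, 6.5 mm wide: straight sides for 7 mm above this point, then opening at 45 degrees to 16.5 x 34 mm at the knob's top, 12 mm above this point
- lock (a joint): angle of the lock (rad): 0 open, growing clockwise as seen looking at the cover, 1.3 at the stop, which is locked. Starts at 0 to 0.25, turns against about 0.06 N m of friction and stays where it is left. At 0.65 the slot lies level across the cover
- pot_floor (a point): centre of the inner floor of the tool pot, an open aluminium cylinder 76 mm outside, 68 mm inside, 100 mm high (rim 92 mm above this point), 0.6 kg, loose on the bench; z up. A white jar of the same size with a black screw cap stands near it and is not used
- screwdriver: small screwdriver on the mat, 160 mm long, dark handle; bystander; origin as built near its middle, x along it
- jar: white jar with a black cap, 74 mm across, 100 mm high; bystander; origin at the centre of its underside
- wash_bottle: small white bottle, 54 mm across, 130 mm high; bystander; origin at the centre of its underside
- slide_box: blue slide box 100 x 85 x 35 mm; bystander; origin at the centre of its underside
- petri_dish: glass dish 92 mm across, 16 mm high; bystander; origin at the centre of its underside
- lens_can: lens container, black foot and clear cap, 47 mm across, 63 mm high; bystander; origin at the centre of its underside
- pot: the whole tool pot; origin at the centre of its underside, 8 mm below pot_floor
Not all that is in view belongs to the job. Leave any green or pink look-alike of the key alone.

How it is judged:
On the way, in this order (a step that is already met when the one before it is completed fails the run):
1. the key hangs tip down in the fingers, within about 20 degrees of plumb, clear of the mat, and is gripped firmly (horizontal distance between key_ball and key_tip below 0.045 m and height (world z) of key_tip above 0.02 m and height (world z) of key_ball above 0.12 m and contact force between the fingers and key above 15 N), for 0.2 s.
2. the blade is home in the slot: its end within 6 mm of the centre of the slot's floor and the key within 0.22 rad of the lock's axis (distance between key_tip and slot_floor below 0.006 m and angle between the x axis of key_tip and the z axis of slot_floor, either way round below 0.22 rad), for 0.2 s.
3. the lock is turned past 1.2 rad with the blade still in the slot (within 8 mm) (value of joint lock above 1.2 rad and distance between key_tip and slot_floor below 0.008 m and angle between the x axis of key_tip and the z axis of slot_floor, either way round below 0.22 rad), for 0.1 s.
At the end, for the whole second after the job is handed in: the lock stands above 1.2 rad of its 1.3; the key stands tip down in the pot, its tip less than 20 mm above the pot's inner floor and within 36 mm of its centre, its ball more than 80 mm above that floor; key and pot are at rest (under 0.03 and 0.02 m/s) and the pot is upright within 0.1 rad (value of joint lock above 1.2 rad and horizontal distance between key_tip and pot_floor below 0.036 m and z of key_tip in the frame of pot_floor below 0.02 m and z of key_ball in the frame of pot_floor above 0.08 m and angle between pot_floor's own z axis and vertical below 0.1 rad and linear speed of key below 0.03 m/s and linear speed of pot below 0.02 m/s); the robot touches nothing.
It fails at once if one of the six other loose things (screwdriver, jar, bottle, slide box, dish, lens container) is moved by more than 30 mm (distance of any of screwdriver, jar, wash_bottle, slide_box, petri_dish, lens_can from where it was at the start of the episode above 0.03 m).
It fails at once if the pot is tipped by more than 0.3 rad (angle between pot's own z axis and vertical above 0.3 rad).
It fails at once if the fingers or the arm push on the lock or its guard ring (over 3 N) (contact force between any of the fingers, the arm and guard above 3 N).
It fails at once if the key is dropped (faster than 0.8 m/s while the fingers do not hold it) (linear speed of key above 0.8 m/s and contact force between the fingers and key below 0.1 N).
It also fails if it takes over 64 s, if anything falls off the work surface, if the arm or the gripper's body presses on something with over 40 N, if the wrist force passes 120 N, or if a joint passes its speed limit or range.

## Working session

There is one attempt and no reset: what is moved stays moved. The work goes in short steps, Python scripts to look and compute and a shell command to move; the robot and the scene stay as the last step left them, time stands still between calls to the robot, and variables do not carry over. Pictures are saved under pics/ and viewed, about 8 in all and at most 12, crops included, and the job is handed in when it is done.

```bash
mkdir -p pics; ls; cat > h.py <<'E'
import numpy as np, cv2
from plant import r
from scipy.spatial.transform import Rotation as R
def cam(s, st=None):
    if 'origin' in s: return np.array(s['origin']), np.array(s['rotation'])
    st=st or r.get_state(); Rt=R.from_quat(st['eef_rot']).as_matrix(); T=np.array(s['T_tool_cam'])
    return Rt@T[:3,3]+np.array(st['tool_pos']), Rt@T[:3,:3]
def ray(s,rc,st=None):
    o,M=cam(s,st); v,u=rc
    d=M@np.array([(u-s['cx'])/s['fx'],-(v-s['cy'])/s['fy'],-1]); return o,d/np.linalg.norm(d)
def proj(s,p,st=None):
    o,M=cam(s,st); c=M.T@(np.array(p)-o); return np.array([s['cy']+s['fy']*c[1]/c[2], s['cx']-s['fx']*c[0]/c[2]])
def atz(s,rc,z,st=None):
    o,d=ray(s,rc,st); return o+d*(z-o[2])/d[2]
def tri(rays):
    A=0;b=0
    for o,d in rays:
        P=np.eye(3)-np.outer(d,d); A=A+P; b=b+P@o
    p=np.linalg.solve(A,b); return p,[np.linalg.norm((np.eye(3)-np.outer(d,d))@(p-o)) for o,d in rays]
def save(s,name,crop=None,k=1):
    im=s['img'][:,:,::-1]
    if crop: l,t,rr,b=crop; im=im[t:b,l:rr]
    cv2.imwrite('pics/'+name,cv2.resize(im,None,fx=k,fy=k,interpolation=cv2.INTER_CUBIC))
E
python3 - <<'E'
from h import *
np.set_printoptions(precision=3,suppress=True)
st=r.get_state(); print(st)
S={}
for c in ('scene','top','wrist'):
    s=S[c]=r.snapshot(c); print(c,s['img'].shape,s['fx'],s['cx'],s['cy'],[k for k in s],cam(s,st)[0], cam(s,st)[1].ravel())
    for l in ('key_ball','key_tip','slot_floor','guard','pot_floor','pot','lamp_unit','jar','screwdriver','wash_bottle','slide_box','petri_dish','lens_can'):
        print(c,l,[(np.round(d['location'],1).tolist(),round(d['confidence'],2)) for d in r.spot_point(l,c)][:4])
im=np.vstack([S['scene']['img'],S['top']['img']])[:,:,::-1]
cv2.imwrite('pics/a.png',cv2.resize(im,(480,600))); save(S['scene'],'scene.png'); save(S['top'],'top.png'); save(S['wrist'],'wrist.png')
E
```

```text
pics
{'clock': 0.0, 'q': array([ 1.193,  0.69 , -0.195,  1.566,  0.157,  0.903, -0.215]), 'qd': array([-0.001,  0.001, -0.001,  0.   , -0.001,  0.   , -0.001]), 'joint_torque': array([ -0.   , -52.758,  -1.267, -15.343,  -0.053,   0.006,   0.   ]), 'tool_pos': array([ 0.25 , -0.572,  0.238]), 'eef_rot': array([ 0.979,  0.205, -0.   , -0.001]), 'contact_force': array([ 0.443, -0.048, -0.332]), 'moment': array([0.021, 0.013, 0.029]), 'opening': 1.0016656527146726}
scene (400, 640, 3) 420.0109043794213 318.165659613806 195.50024236986437 ['img', 'fx', 'fy', 'cx', 'cy', 'origin', 'rotation'] [1.296 0.011 0.872] [0.263 0.279 0.684 0.62 ]
scene key_ball [([182.5, 285.1], 0.79), ([155.1, 209.0], 0.76), ([187.2, 219.5], 0.57), ([140.5, 262.1], 0.57)]
scene key_tip [([169.7, 250.0], 0.69), ([181.3, 322.5], 0.57)]
scene slot_floor [([207.3, 339.9], 0.44)]
scene guard [([214.6, 340.3], 0.67), ([230.5, 422.2], 0.26), ([251.4, 448.1], 0.24)]
scene pot_floor [([253.6, 448.8], 0.72)]
scene pot [([251.3, 448.5], 0.66)]
scene lamp_unit []
scene jar [([214.4, 439.1], 0.76)]
scene screwdriver [([202.2,
[... 995 characters left out ...]
25.3, 384.6], 0.57), ([178.3, 295.9], 0.35), ([205.2, 449.5], 0.24), ([201.0, 223.6], 0.18)]
top petri_dish [([247.3, 262.0], 0.62)]
top lens_can [([201.3, 219.9], 0.65)]
wrist (400, 640, 3) 290.89532803333293 320.240747095551 203.75162802498937 ['img', 'fx', 'fy', 'cx', 'cy', 'T_tool_cam'] [ 0.318 -0.543  0.384] [ 0.4    0.878  0.263 -0.917  0.384  0.113 -0.002 -0.287  0.958]
wrist key_ball [([109.1, 63.9], 0.6), ([89.7, 228.4], 0.59)]
wrist key_tip [([188.3, 243.1], 0.91), ([17.5, 118.2], 0.65)]
wrist slot_floor []
wrist guard []
wrist pot_floor []
wrist pot []
wrist lamp_unit []
wrist jar []
wrist screwdriver []
wrist wash_bottle []
wrist slide_box []
wrist petri_dish []
wrist lens_can []
```

View pics/scene.png

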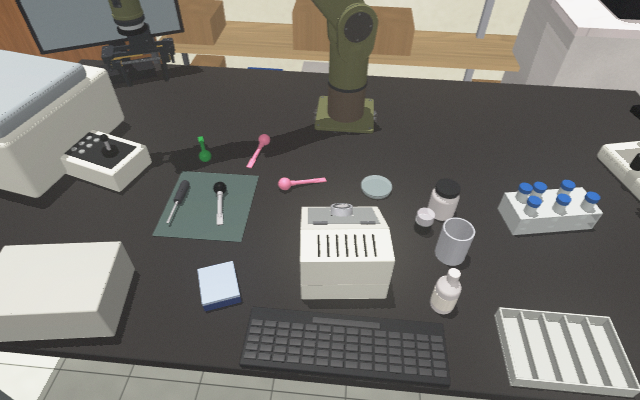

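View pics/top.png

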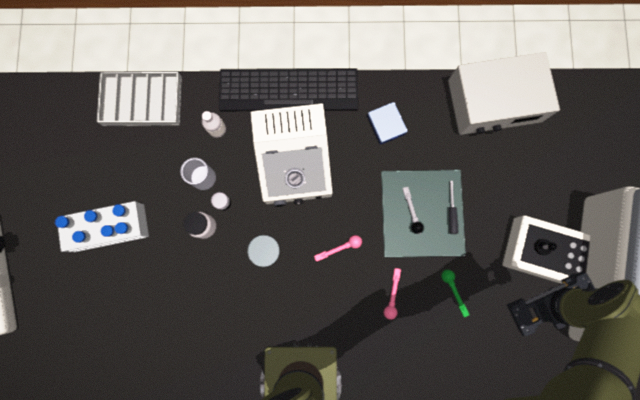

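Picture 1 (scene): the black-ball steel key lies on the mat, ball about (row 187, col 219), tip (221, 220). The screwdriver is left of it, the pink and green look-alikes are off the mat, and the pot is at (243, 455).
Picture 2 (top): black ball at (228, 417), tip at (187, 404), lock at (178, 294), pot at (175, 198), capped jar at (225, 202).

Key candidates in the top picture are (241,356) pink, (312,387) pink, (278,446) green and (230,417) black ball with steel shank on the mat. Only the last fits.

```bash
sed -i "s/np.array(s\['origin'\]), np.array(s\['rotation'\])/np.array(s['origin']), rot(s['rotation'])/" h.py; cat >> h.py <<'E'
def rot(a):
    a=np.array(a); return a if a.size==9 else R.from_quat(a.ravel()).as_matrix()
np.set_printoptions(precision=4,suppress=True)
def sp(l,c,n=3): return [(np.round(d['location'],1).tolist(),round(d['confidence'],2)) for d in r.spot_point(l,c)][:n]
E
python3 - <<'E'
from h import *
a=r.snapshot('scene');b=r.snapshot('top')
P=lambda x,y:tri([ray(a,x),ray(b,y)])
print('ball',P((187.2,219.5),(230.4,417.0)))
print('ball z', atz(a,(187.2,219.5),.022), atz(b,(230.4,417),.022))
print('tip', atz(a,(221,220),.006), atz(b,(187.4,402.9),.006))
print('slot',P((207.3,339.9),(180,294.3)),'guard',P((214.6,340.3),(177,293.4)))
print('pot_floor',P((253.6,448.8),(179,200.1)),atz(b,(177.1,202.9),0),atz(a,(251.3,448.5),0))
for l,z in (('jar',(224.5,201.9)),('bottle',(125.5,218.7)),('lens',(201.3,219.9)),('box',(125.3,384.6)),('dish',(247.3,262))): print(l,atz(b,z,0.0))
save(b,'crop1.png',(370,150,480,270),5)
E
```

```text
ball (array([ 0.4374, -0.3458,  0.0167]), [np.float64(0.0017565522805420572), np.float64(0.0017565522805420197)])
ball z [ 0.4427 -0.3455  0.022 ] [ 0.4366 -0.343   0.022 ]
tip [ 0.5574 -0.3164  0.006 ] [ 0.5683 -0.308   0.006 ]
slot (array([0.5722, 0.011 , 0.1123]), [np.float64(0.0026750533625906673), np.float64(0.002675053362590666)]) guard (array([0.5836, 0.014 , 0.0981]), [np.float64(0.003269942516101187), np.float64(0.0032699425161011836)])
pot_floor (array([ 0.5983,  0.3049, -0.0025]), [np.float64(0.005155717756135747), np.float64(0.00515571775613563)]) [0.6042 0.3011 0.    ] [0.5937 0.2988 0.    ]
jar [0.4587 0.2993 0.    ]
bottle [0.7674 0.2573 0.    ]
lens [0.5291 0.2469 0.    ]
box [ 0.7649 -0.258   0.    ]
dish [0.3895 0.1169 0.    ]
```

View pics/crop1.png

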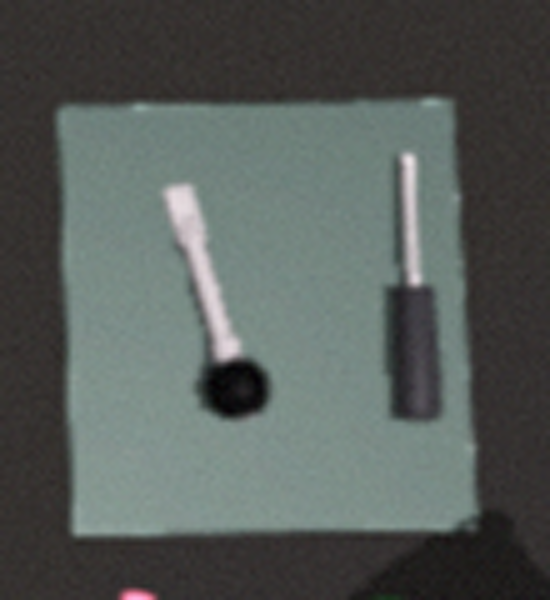

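Picture 3 confirms it: black ball, steel shank and flat blade on the mat, with the screwdriver (dark long handle) to its right. Moving over it.

```bash
python3 -m jog '[{"translation":[0.6,-0.3,0],"twist":0,"claw":100},{"translation":[0.75,-0.38,0],"twist":0,"claw":100},{"translation":[0.75,-0.38,0],"twist":0,"claw":100},{"translation":[0.75,-0.38,0],"twist":0,"claw":100},{"translation":[0.75,-0.38,0.1],"twist":0,"claw":100},{"translation":[0.75,-0.38,0.2],"twist":0,"claw":100},{"translation":[0.7,-0.35,0.2],"twist":0,"claw":100},{"translation":[0.7,-0.35,0.2],"twist":0,"claw":100},{"translation":[0.5,-0.25,0],"twist":0,"claw":100},{"translation":[0.3,-0.2,0],"twist":0,"claw":100},{"translation":[0,0,0],"twist":0,"claw":100},{"translation":[0,0,0],"twist":0,"claw":100}]' 60
python3 - <<'E'
from h import *
st=r.get_state(); s=r.snapshot('wrist'); save(s,'w1.png')
print(st['tool_pos'],st['eef_rot'],st['q'],st['clock'])
for l in ('key_ball','key_tip','screwdriver'):
    q=sp(l,'wrist'); print(l,q,[atz(s,x[0],.022 if l=='key_ball' else .006,st) for x in q])
print(proj(s,st['tool_pos']+R.from_quat(st['eef_rot']).as_matrix()@[0,0,-.019],st))
E
```

```text
clock: 3.2
tool_pos: [0.4369, -0.3449, 0.2108]
eef_rot: [0.979, 0.205, -0.0, 0.0]
contact_force: [-0.4, -0.5, 0.5]
opening: 1.001
[ 0.4369 -0.3449  0.2108] [ 0.9787  0.2053 -0.0001  0.0002] [ 0.6798  0.6348 -0.1563  1.8063  0.1425  0.7112 -0.712 ] 3.2
key_ball [([170.3, 324.3], 0.87), ([298.5, 338.5], 0.84), ([143.4, 160.6], 0.62)] [array([ 0.4523, -0.3439,  0.022 ]), array([ 0.3023, -0.431 ,  0.022 ]), array([ 0.406 , -0.1617,  0.022 ])]
key_tip [([63.1, 342.4], 0.91), ([362.1, 338.7], 0.81), ([139.3, 63.0], 0.75)] [array([ 0.5667, -0.3152,  0.006 ]), array([ 0.1922, -0.4831,  0.006 ]), array([ 0.3597, -0.0476,  0.006 ])]
screwdriver [([164.9, 426.0], 0.91)] [array([ 0.5053, -0.4554,  0.006 ])]
[274.1008 319.4854]
```

View pics/w1.png

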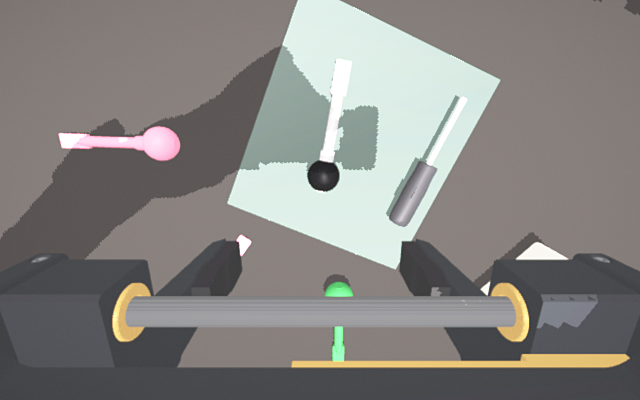

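Picture 4 (wrist): black ball at (176,323), blade end (62,343), screwdriver at right (165,426). I'll twist about 9° to square up, then go down part way.

```bash
python3 -m jog '[{"translation":[0.1,0.02,0.6],"twist":0.75,"claw":75},{"translation":[0.1,0.02,0.7],"twist":0.75,"claw":75},{"translation":[0,0,0.7],"twist":0,"claw":75},{"translation":[0,0,0.6],"twist":0,"claw":75},{"translation":[0,0,0.4],"twist":0,"claw":75},{"translation":[0,0,0],"twist":0,"claw":75},{"translation":[0,0,0],"twist":0,"claw":75}]' 60
python3 - <<'E'
from h import *
st=r.get_state(); s=r.snapshot('wrist'); save(s,'w2.png')
print(st['tool_pos'],st['eef_rot'],st['clock'])
Rt=R.from_quat(st['eef_rot']).as_matrix()
for l,z in (('key_ball',.022),('key_tip',.006)):
    q=sp(l,'wrist')
    for x in q: w=atz(s,x[0],z,st); print(l,x,w,Rt.T@(w-st['tool_pos']))
# black blob near ball
g=s['img'].astype(int)
m=((g.max(2)<45)).astype(np.uint8); m[330:]=0
n,lab,sta,cen=cv2.connectedComponentsWithStats(m)
for i in range(1,n):
    if sta[i,4]>400: print(sta[i],cen[i])
E
```

```text
clock: 3.98
tool_pos: [0.4438, -0.3444, 0.0903]
eef_rot: [0.992, 0.126, -0.001, -0.0]
contact_force: [0.4, 0.2, 0.1]
opening: 0.751
[ 0.4438 -0.3444  0.0903] [ 0.992   0.1263 -0.0007 -0.0002] 3.9833
key_ball ([202.5, 79.8], 0.94) [ 0.4082 -0.1628  0.022 ] [ 0.0112 -0.1847  0.0685]
key_ball ([370.4, 370.4], 0.74) [ 0.3085 -0.4278  0.022 ] [-0.1517  0.0469  0.0685]
key_ball ([209.3, 322.7], 0.61) [ 0.4497 -0.3451  0.022 ] [0.0056 0.0022 0.0683]
key_tip ([31.7, 325.9], 0.7) [ 0.5721 -0.3156  0.006 ] [0.1316 0.0044 0.0842]
[ 298  193   47   44 1302] [320.5499 213.3441]
```

```bash
python3 -m jog '[{"translation":[0.02,0.03,0.6],"twist":0.1,"claw":75},{"translation":[0,0,0.6],"twist":0,"claw":75},{"translation":[0,0,0.5],"twist":0,"claw":70},{"translation":[0,0,0.3],"twist":0,"claw":70},{"translation":[0,0,0.12],"twist":0,"claw":60},{"translation":[0,0,0],"twist":0,"claw":60},{"translation":[0,0,0],"twist":0,"claw":50},{"translation":[0,0,0],"twist":0,"claw":40},{"translation":[0,0,0],"twist":0,"claw":30},{"translation":[0,0,0],"twist":0,"claw":30},{"translation":[0,0,0],"twist":0,"claw":30},{"translation":[0,0,0],"twist":0,"claw":30}]' 60
```

```text
clock: 5.13
tool_pos: [0.4464, -0.3452, 0.0069]
eef_rot: [0.993, 0.122, 0.001, 0.001]
contact_force: [-0.1, -0.7, 6.9]
opening: 0.406
```

```bash
python3 -m jog '[{"translation":[0,0,-0.1],"twist":0,"claw":30},{"translation":[0,0,-0.4],"twist":0,"claw":30},{"translation":[0,0,-0.7],"twist":0,"claw":30},{"translation":[0,0,-0.8],"twist":0,"claw":30},{"translation":[0,0,-0.8],"twist":0,"claw":30},{"translation":[0,0,-0.8],"twist":0,"claw":30},{"translation":[0,0,-0.7],"twist":0,"claw":30},{"translation":[0,0,-0.4],"twist":0,"claw":30},{"translation":[0,0,0],"twist":0,"claw":30},{"translation":[0,0,0],"twist":0,"claw":30}]'
cat > kf.py <<'E'
from h import *
# key tilt: from scene+top images, networks' tip + ball from tool pose
def look(name=None,crop=None):
    st=r.get_state(); Rt=R.from_quat(st['eef_rot']).as_matrix(); g=st['tool_pos']+Rt@np.array([0,0,-.019])
    print('t',st['clock'],'pos',st['tool_pos'],'open',st['opening']*88,'F',st['contact_force'],'q7',st['q'][6])
    S={c:r.snapshot(c) for c in ('scene','top','wrist')}
    for c,s in S.items():
        for l in ('key_ball','key_tip'):
            pp=proj(s,g,st); q=[x for x in sp(l,c,6) if np.hypot(*(np.array(x[0])-pp))<(90 if c!='wrist' else 250)]
            print(c,l,q,'grasp px',pp)
    return st,Rt,g,S
E
python3 - <<'E'
from kf import *
st,Rt,g,S=look()
pp=proj(S['scene'],g)
r0,c0=int(pp[0]),int(pp[1]); save(S['scene'],'s3.png',(max(c0-60,0),max(r0-60,0),c0+60,r0+60),5)
E
```

```text
clock: 5.97
tool_pos: [0.4455, -0.3446, 0.1941]
eef_rot: [0.993, 0.122, 0.0, 0.0]
contact_force: [-0.5, -0.4, -3.3]
opening: 0.403
t 5.9667 pos [ 0.4455 -0.3446  0.1941] open 35.46567521071403 F [-0.4797 -0.3958 -3.277 ] q7 -0.850540710993632
scene key_ball [([137.0, 206.6], 0.67), ([140.5, 259.9], 0.52), ([156.1, 209.0], 0.45)] grasp px [134.6104 208.2683]
scene key_tip [([175.1, 207.5], 0.7), ([166.5, 245.3], 0.54), ([133.8, 201.2], 0.52)] grasp px [134.6104 208.2683]
top key_ball [([241.5, 357.0], 0.66)] grasp px [220.9213 433.0064]
top key_tip [([180.8, 417.7], 0.71), ([270.1, 393.4], 0.69)] grasp px [220.9213 433.0064]
wrist key_ball [([181.4, 154.3], 0.67), ([266.2, 322.1], 0.59), ([306.8, 359.1], 0.54)] grasp px [274.2106 319.6684]
wrist key_tip [([372.2, 373.0], 0.76)] grasp px [274.2106 319.6684]
```

View pics/s3.png

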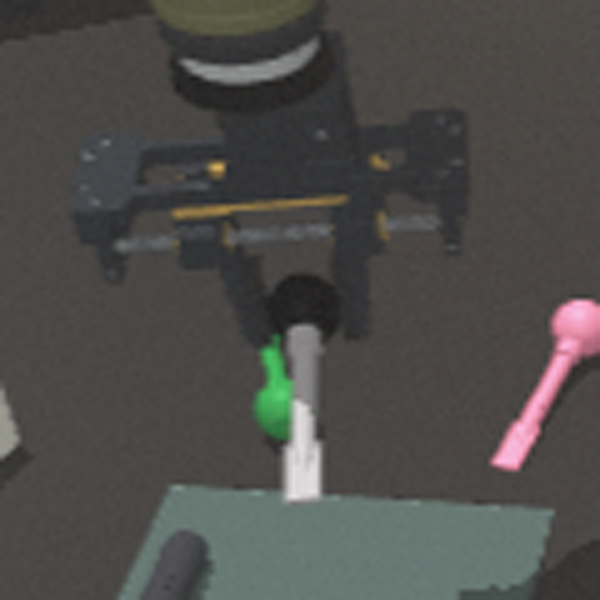

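Picture 5: the key is firmly held at its lying angle, tip at scene (175,208), clear of the mat. Now I'll ease the grip slowly.

```bash
cat >> kf.py <<'E'
def tilt(st,Rt,g,S,sink=.002):
    b=g-np.array([0,0,sink]); 
    for c in ('scene','wrist','top'):
        q=[x for x in sp('key_tip',c,6)]
        best=[]
        for x in q:
            A=np.radians(np.arange(-10,100,1)); e=[np.hypot(*(proj(S[c],b+.128*(Rt[:,0]*np.sin(t)+Rt[:,2]*np.cos(t)),st)-x[0])) for t in A]
            i=int(np.argmin(e))
            if e[i]<15: best.append((i-10,round(e[i],1),x))
        print(c,'tilt from plumb,err:',best)
E
python3 -m jog '[{"translation":[0,0,0],"twist":0,"claw":41},{"translation":[0,0,0],"twist":0,"claw":41.5},{"translation":[0,0,0],"twist":0,"claw":41.6},{"translation":[0,0,0],"twist":0,"claw":41.7},{"translation":[0,0,0],"twist":0,"claw":41.8},{"translation":[0,0,0],"twist":0,"claw":41.8},{"translation":[0,0,0],"twist":0,"claw":41.9},{"translation":[0,0,0],"twist":0,"claw":41.9},{"translation":[0,0,0],"twist":0,"claw":42.0},{"translation":[0,0,0],"twist":0,"claw":42.0},{"translation":[0,0,0],"twist":0,"claw":42.0}]'
python3 - <<'E'
from kf import *
st,Rt,g,S=look(); tilt(st,Rt,g,S)
E
```

```text
clock: 7.33
tool_pos: [0.4458, -0.3446, 0.194]
eef_rot: [0.993, 0.122, 0.0, 0.0]
contact_force: [-0.7, 0.7, -0.5]
opening: 0.425
t 7.3333 pos [ 0.4458 -0.3446  0.194 ] open 37.39733989595063 F [-0.6614  0.6792 -0.5322] q7 -0.8504520360101432
scene key_ball [([137.6, 206.9], 0.8), ([140.3, 261.7], 0.79), ([180.4, 282.0], 0.58), ([155.0, 208.0], 0.5)] grasp px [134.7211 208.2099]
scene key_tip [([167.8, 247.2], 0.71), ([181.4, 216.4], 0.68), ([136.8, 199.6], 0.49)] grasp px [134.7211 208.2099]
top key_ball [([242.7, 353.5], 0.81)] grasp px [220.8022 433.0241]
top key_tip [([263.7, 395.5], 0.76)] grasp px [220.8022 433.0241]
wrist key_ball [([181.8, 152.7], 0.97), ([305.6, 357.6], 0.72), ([266.1, 323.4], 0.67)] grasp px [274.2144 319.6658]
wrist key_tip [([171.3, 322.7], 0.87), ([371.8, 369.9], 0.84)] grasp px [274.2144 319.6658]
scene tilt from plumb,err: [(21, np.float64(1.1), ([181.4, 216.4], 0.68))]
wrist tilt from plumb,err: [(13, np.float64(2.9), ([171.3, 322.7], 0.87))]
top tilt from plumb,err: []
```

```bash
python3 -m jog '[{"translation":[0,0,0],"twist":0,"claw":41.5},{"translation":[0,0,0],"twist":0,"claw":40},{"translation":[0,0,0],"twist":0,"claw":36},{"translation":[0,0,0],"twist":0,"claw":30},{"translation":[0,0,0],"twist":0,"claw":30},{"translation":[0,0,0],"twist":0,"claw":30}]' 60
python3 - <<'E'
from kf import *
st,Rt,g,S=look(); tilt(st,Rt,g,S,.004)
s=S['wrist']; b=g-np.array([0,0,.004])
for t in (5,10,15,20,25): print(t,[proj(S[c],b+.128*(Rt[:,0]*np.sin(np.radians(t))+Rt[:,2]*np.cos(np.radians(t))),st) for c in ('wrist','scene')])
save(s,'w3.png',(240,90,400,330),2); 
sc=S['scene']; im=cv2.resize(sc['img'][120:200,160:260,::-1],(480,384)); w=cv2.resize(s['img'][100:330,230:410,::-1],(301,384)); cv2.imwrite('pics/c3.png',np.hstack([im,w]))
E
```

```text
clock: 8.43
tool_pos: [0.4458, -0.3446, 0.1939]
eef_rot: [0.993, 0.122, 0.0, 0.0]
contact_force: [-0.6, 0.1, -2.4]
opening: 0.407
t 8.4333 pos [ 0.4458 -0.3446  0.1939] open 35.848366236546184 F [-0.5932  0.0719 -2.4367] q7 -0.8504873380017693
scene key_ball [([136.2, 207.1], 0.9), ([138.0, 258.6], 0.54), ([153.8, 204.8], 0.43)] grasp px [134.7213 208.2304]
scene key_tip [([179.6, 216.0], 0.82), ([200.5, 177.7], 0.74), ([135.5, 200.3], 0.71), ([166.8, 248.0], 0.59)] grasp px [134.7213 208.2304]
top key_ball [([241.6, 356.3], 0.68)] grasp px [220.8234 433.0082]
top key_tip [([267.3, 393.0], 0.51)] grasp px [220.8234 433.0082]
wrist key_ball [([303.8, 356.6], 0.87), ([180.6, 152.9], 0.65), ([266.0, 324.4], 0.62)] grasp px [274.2144 319.6658]
wrist key_tip [([170.9, 320.4], 0.93), ([371.8, 369.5], 0.84)] grasp px [274.2144 319.6658]
scene tilt from plumb,err: [(15, np.float64(0.2), ([179.6, 216.0], 0.82))]
wrist tilt from plumb,err: [(13, np.float64(0.8), ([170.9, 320.4], 0.93))]
top tilt from plumb,err: []
5 [array([188.8358, 319.8609]), array([175.3425, 216.1992])]
10 [array([177.2401, 319.8503]), array([177.616 , 216.0414])]
15 [array([165.5975, 319.8386]), array([179.626 , 215.8269])]
20 [array([153.8778, 319.8256]), array([181.3531, 215.5556])]
25 [array([142.0512, 319.8112]), array([182.7789, 215.228 ])]
```

View pics/c3.png

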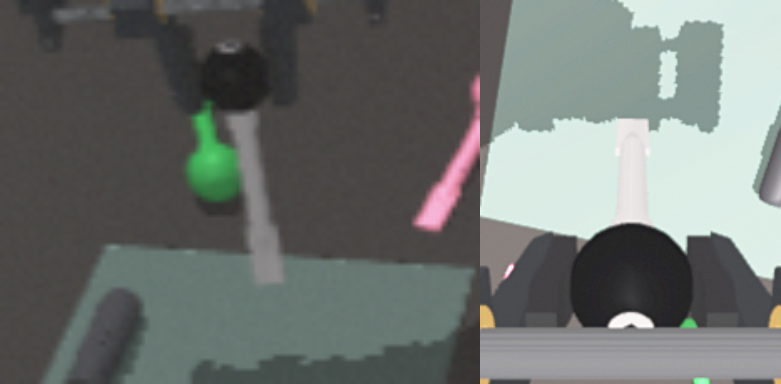

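Picture 6: the key hangs at about 14° from plumb (scene says 15, wrist 13), tip leaning away from the robot, and it is gripped firmly. That is inside the 20° limit and leans the way the lock axis needs. Lifting and moving to look at the lock.

```bash
python3 -m jog '[{"translation":[0,0,-0.4],"twist":0,"claw":30},{"translation":[0.1,-0.3,-0.6],"twist":0,"claw":30},{"translation":[0.2,-0.5,-0.6],"twist":0,"claw":30},{"translation":[0.25,-0.7,-0.5],"twist":0,"claw":30},{"translation":[0.25,-0.7,-0.3],"twist":0,"claw":30},{"translation":[0.25,-0.7,-0.25],"twist":0,"claw":30},{"translation":[0.25,-0.7,0],"twist":0,"claw":30},{"translation":[0.25,-0.7,0],"twist":0,"claw":30},{"translation":[0.25,-0.7,0],"twist":0,"claw":30},{"translation":[0.25,-0.7,0],"twist":0,"claw":30},{"translation":[0.25,-0.7,0],"twist":0,"claw":30},{"translation":[0.25,-0.7,0],"twist":0,"claw":30},{"translation":[0.25,-0.7,0],"twist":0,"claw":30},{"translation":[0.25,-0.6,0],"twist":0,"claw":30},{"translation":[0.15,-0.4,0],"twist":0,"claw":30},{"translation":[0,0,0],"twist":0,"claw":30},{"translation":[0,0,0],"twist":0,"claw":30},{"translation":[0,0,0],"twist":0,"claw":30}]'
python3 - <<'E'
from kf import *
st,Rt,g,S=look(); tilt(st,Rt,g,S,.004)
for c in S:
    for l in ('guard','slot_floor','pot_floor','pot'): print(c,l,sp(l,c))
print(st['eef_rot'])
im=cv2.resize(S['wrist']['img'][:,:,::-1],(800,500)); cv2.imwrite('pics/w4.png',im)
E
```

```text
clock: 10.53
tool_pos: [0.4845, 0.0265, 0.2998]
eef_rot: [0.993, 0.121, -0.0, 0.001]
contact_force: [0.1, -0.9, -2.0]
opening: 0.406
t 10.5333 pos [0.4845 0.0265 0.2998] open 35.69119808234689 F [ 0.1025 -0.8815 -2.0445] q7 -1.5603605823142548
scene key_ball [([120.6, 355.4], 0.66)] grasp px [118.194  354.4536]
scene key_tip [([180.4, 324.1], 0.84), ([165.9, 352.2], 0.58)] grasp px [118.194  354.4536]
top key_ball [([240.2, 358.5], 0.85)] grasp px [200.2016 282.6897]
top key_tip [([257.8, 313.5], 0.5)] grasp px [200.2016 282.6897]
wrist key_ball [([244.6, 423.0], 0.95), ([330.9, 544.8], 0.89), ([268.1, 320.2], 0.58), ([216.2, 253.6], 0.56)] grasp px [274.2152 319.668 ]
wrist key_tip [([169.8, 321.1], 0.9), ([376.0, 542.7], 0.62), ([145.8, 142.5], 0.46)] grasp px [274.2152 319.668 ]
scene tilt from plumb,err: [(7, np.float64(0.4), ([165.9, 352.2], 0.58))]
wrist tilt from plumb,err: [(13, np.float64(1.3), ([169.8, 321.1], 0.9))]
top tilt from plumb,err: []
scene guard [([121.8, 352.7], 0.48)]
scene slot_floor [([209.8, 341.1], 0.51)]
scene pot_floor [([254.4, 451.2], 0.97), ([251.4, 447.2], 0.72)]
scene pot [([250.7, 446.2], 0.93)]
top guard [([173.7, 293.4], 0.4), ([126.7, 219.3], 0.21)]
top slot_floor [([177.1, 292.8], 0.41)]
top pot_floor [([178.6, 201.6], 0.87), ([203.4, 450.7], 0.44)]
top pot [([174.2, 204.8], 0.95)]
wrist guard [([98.6, 356.1], 0.68)]
wrist slot_floor [([98.2, 354.1], 0.87)]
wrist pot_floor [([33.8, 142.2], 0.63)]
wrist pot [([36.6, 142.6], 0.67)]
[ 0.9926  0.1212 -0.0003  0.0006]
```

View pics/w4.png

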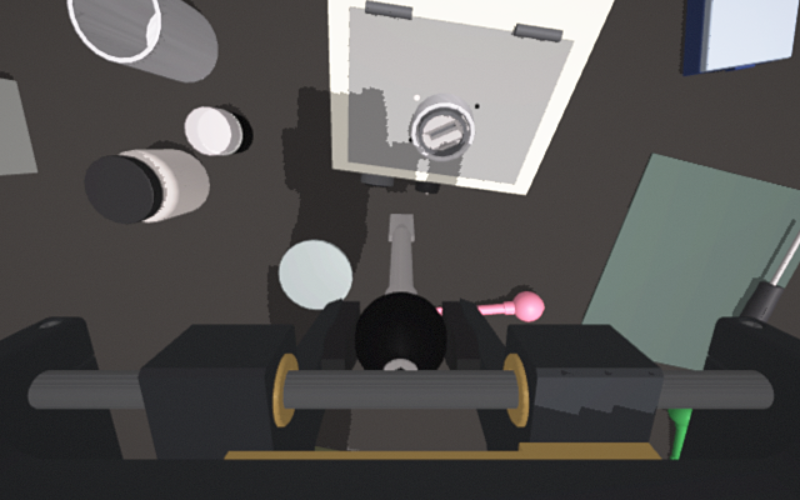

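Picture 7: lock at (104,354) with the slot running up-right by about 25° in the image. Lamp front edge corners are at (134,266) and (155,420), key tip at (171,320), pot top left (20,90). I'll fix the lock pose from the front edge, the 30° cover plane and the slot ray.

```bash
python3 - <<'E'
from kf import *
st=r.get_state(); s=r.snapshot('wrist'); a=r.snapshot('scene'); b=r.snapshot('top')
A=atz(s,(134.4,266.4),.070,st); B=atz(s,(155.2,420),.070,st); print(A,B,np.linalg.norm(A-B))
d=(A-B)/np.linalg.norm(A-B); yaw=np.arctan2(d[1],d[0])-np.pi/2; print('yaw',np.degrees(yaw))
f=np.array([np.cos(yaw),np.sin(yaw),0]); n=-np.sin(np.pi/6)*f+np.array([0,0,np.cos(np.pi/6)])
M=(A+B)/2
o,dd=ray(s,(98.2,354.1),st); P0=M+n*.010; t=np.dot(P0-o,n)/np.dot(dd,n); print('slot by plane',o+t*dd, 'x along,y', (o+t*dd-M)@f,(o+t*dd-M)@d)
R3=[ray(s,(98.2,354.1),st),ray(a,(208.5,340.5)),ray(b,(180,294))]
print('tri',tri(R3)); print('scene plane',[ (lambda o,dd: o+dd*np.dot(P0-o,n)/np.dot(dd,n))(*x) for x in R3])
sl=cv2.resize(s['img'][70:150,310:400,::-1],(720,640),interpolation=cv2.INTER_CUBIC)[:600]; cv2.imwrite('pics/lock.png',sl)
# slot direction: back-project image line in plane at knob top
E
```

```text
[0.52   0.1061 0.07  ] [ 0.5421 -0.0905  0.07  ] 0.19785836535210186
yaw 6.406308551708979
slot by plane [0.5845 0.0146 0.1127] x along,y 0.05388646165155985 0.0007914943956523791
tri (array([0.578 , 0.0131, 0.1126]), [np.float64(0.006689494481955243), np.float64(0.0031683339002653616), np.float64(0.0061002259195472005)])
scene plane [array([0.5845, 0.0146, 0.1127]), array([0.5669, 0.0101, 0.1022]), array([0.5732, 0.015 , 0.1062])]
```

View pics/lock.png

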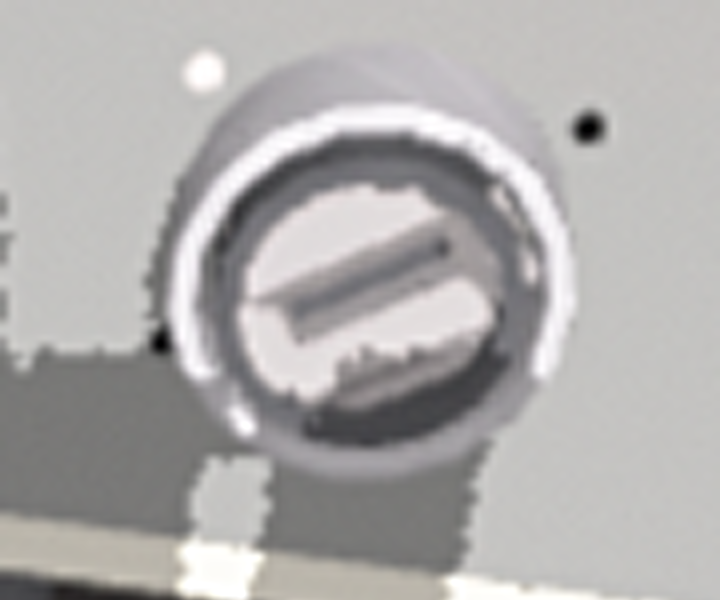

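```bash
cat > plan.py <<'E'
from kf import *
yaw=np.radians(6.4)
f=np.array([np.cos(yaw),np.sin(yaw),0]); lv=np.array([-np.sin(yaw),np.cos(yaw),0]); a=-.5*f+np.array([0,0,np.sqrt(.75)]); up=np.cross(lv,a)
up=-up if up[2]<0 else up
M=np.array([.531,.0078,.070])
def onplane(s,rc,h,st):
    o,d=ray(s,rc,st); return o+d*np.dot(M+a*h-o,a)/np.dot(d,a)
E
python3 - <<'E'
from plan import *
st=r.get_state(); s=r.snapshot('wrist')
px=lambda x,y:(70+y/8,310+x/8)
F=onplane(s,px(371,277),.010,st); print('floor',F)
for h,y in ((.022,290),(.021,288)): q=onplane(s,px(371,y),h,st); print('from top',q-a*(h-.010))
for p,q,h in ((( 300,305),(440,247),.010),((300,340),(500,277),.022),((245,300),(445,217),.022)):
    d=onplane(s,px(*q),h,st)-onplane(s,px(*p),h,st)
    al=np.degrees(np.arctan2(-(d@up),-(d@lv))); print('len',np.linalg.norm(d),'slot dir: level comp',d@lv,'up comp',d@up,'ang',al)
print('tool x heading',np.degrees(np.arctan2(*R.from_quat(st['eef_rot']).as_matrix()[[1,0],0])))
for al in (-20,-25,-30):
    print(al,'psi',np.degrees(np.arctan(np.tan(np.radians(al))/np.cos(np.pi/6))))
E
```

```text
floor [0.579  0.01   0.1092]
from top [0.5826 0.0116 0.1114]
from top [0.5824 0.0115 0.1113]
len 0.020466476777662456 slot dir: level comp -0.017155185922968167 up comp 0.011161373913591078 ang -33.048520535553806
len 0.027382682933942665 slot dir: level comp -0.024205054648864625 up comp 0.012803384478578773 ang -27.876825363540643
len 0.02801135952905188 slot dir: level comp -0.023534745605568706 up comp 0.015190523754860135 ang -32.84025858562078
tool x heading 13.995317986382037
-20 psi -22.795877258858475
-25 psi -28.300052432747943
-30 psi -33.690067525979785
```

Picture 8 (enlarged lock): slot floor centre at pixel (104.6,356.4), slot about 31° from level with its right end uphill. The lock is therefore near 0.1 rad and the tool heading for entry is about 36°. Going to a hover above the slot.

```bash
python3 -m jog '[{"translation":[0.3,0.35,0],"twist":0,"claw":30},{"translation":[0.4,0.45,0],"twist":0,"claw":30},{"translation":[0.38,0.4,0],"twist":0,"claw":30},{"translation":[0,0,0],"twist":-0.9,"claw":30},{"translation":[0,0,0.2],"twist":-0.9,"claw":30},{"translation":[0,0,0.4],"twist":-0.9,"claw":30},{"translation":[0,0,0.4],"twist":-0.9,"claw":30},{"translation":[0,0,0.25],"twist":0,"claw":30},{"translation":[0,0,0],"twist":0,"claw":30},{"translation":[0,0,0],"twist":0,"claw":30},{"translation":[0,0,0],"twist":0,"claw":30}]'
python3 - <<'E'
from plan import *
st,Rt,g,S=look(); tilt(st,Rt,g,S,.004)
s=S['wrist']; print('heading',np.degrees(np.arctan2(Rt[1,0],Rt[0,0])))
print(sp('slot_floor','wrist'),sp('guard','wrist'))
sl=cv2.resize(s['img'][40:220,220:430,::-1],(700,600),interpolation=cv2.INTER_CUBIC); cv2.imwrite('pics/hover.png',sl)
E
```

```text
clock: 12.85
tool_pos: [0.5389, -0.0082, 0.2506]
eef_rot: [0.952, 0.305, 0.001, 0.0]
contact_force: [0.5, 0.6, -1.2]
opening: 0.405
t 12.85 pos [ 0.5389 -0.0082  0.2506] open 35.64706450075011 F [ 0.4878  0.5632 -1.2374] q7 -1.1902189630284872
scene key_ball [([183.8, 282.7], 0.72), ([142.0, 261.6], 0.63), ([150.6, 335.8], 0.55)] grasp px [148.8586 336.9092]
scene key_tip [([181.4, 323.8], 0.85), ([197.6, 337.6], 0.55)] grasp px [148.8586 336.9092]
top key_ball [([240.8, 358.1], 0.55)] grasp px [181.043  298.9638]
top key_tip [] grasp px [181.043  298.9638]
wrist key_ball [([269.3, 321.9], 0.65), ([306.4, 349.0], 0.49)] grasp px [273.9337 319.2953]
wrist key_tip [([173.2, 319.7], 0.64), ([271.7, 318.2], 0.64)] grasp px [273.9337 319.2953]
scene tilt from plumb,err: [(-10, np.float64(6.9), ([181.4, 323.8], 0.85)), (11, np.float64(3.0), ([197.6, 337.6], 0.55))]
wrist tilt from plumb,err: [(12, np.float64(0.8), ([173.2, 319.7], 0.64))]
top tilt from plumb,err: []
heading 35.57075007852018
[([147.3, 326.7], 0.78)] [([141.6, 330.2], 0.93)]
```

View pics/hover.png

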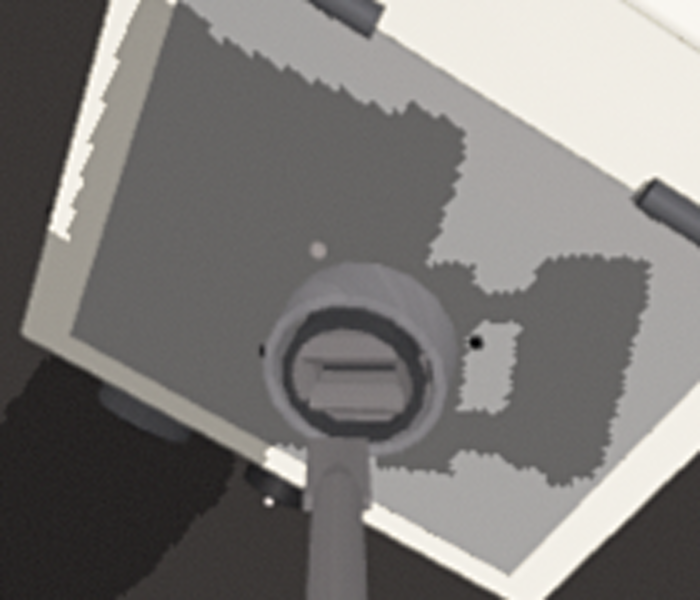

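```bash
python3 - <<'E'
from plan import *
st=r.get_state(); s=r.snapshot('wrist'); Rt=R.from_quat(st['eef_rot']).as_matrix(); g=st['tool_pos']-.019*Rt[:,2]
F=onplane(s,(150.4,327.6),.010,st); print('floor',F, 'knobtop based',onplane(s,(153,326.5),.022,st)-.012*a)
for sk in (.002,.004):
  for t in (11,12,13,14,15):
    tip=g-[0,0,sk]+.128*(Rt[:,0]*np.sin(np.radians(t))+Rt[:,2]*np.cos(np.radians(t))); print(sk,t,proj(s,tip,st),tip,'rel tool',Rt.T@(F-tip))
E
```

```text
floor [0.5775 0.0103 0.1084] knobtop based [0.5818 0.0115 0.1109]
0.002 11 [175.1645 319.7132] [0.5582 0.006  0.1412] rel tool [0.0182 0.0077 0.0329]
0.002 12 [172.8219 319.7101] [0.56   0.0072 0.1417] rel tool [0.016  0.0077 0.0333]
0.002 13 [170.4769 319.7069] [0.5618 0.0085 0.1422] rel tool [0.0138 0.0077 0.0338]
0.002 14 [168.1292 319.7036] [0.5635 0.0098 0.1427] rel tool [0.0116 0.0077 0.0343]
0.002 15 [165.7784 319.7002] [0.5653 0.011  0.1432] rel tool [0.0095 0.0077 0.0349]
0.004 11 [174.7349 319.7171] [0.5582 0.006  0.1392] rel tool [0.0182 0.0077 0.0309]
0.004 12 [172.4079 319.714 ] [0.56   0.0072 0.1397] rel tool [0.016  0.0077 0.0313]
0.004 13 [170.0786 319.7109] [0.5618 0.0085 0.1402] rel tool [0.0138 0.0077 0.0318]
0.004 14 [167.7466 319.7076] [0.5635 0.0098 0.1407] rel tool [0.0116 0.0077 0.0323]
0.004 15 [165.4117 319.7042] [0.5653 0.011  0.1412] rel tool [0.0095 0.0077 0.0329]
```

Picture 9: the blade edge is parallel to the slot, tip at (172,321), slot floor at (150,328). The remaining offset in tool axes is about +16, +7, +32 mm, which is almost exactly along the lock axis. Descending along that axis.

```bash
python3 -m jog '[{"translation":[0.06,-0.01,0.1],"twist":0,"claw":30},{"translation":[0.06,0.0,0.11],"twist":0,"claw":30},{"translation":[0.055,0.03,0.11],"twist":0,"claw":30},{"translation":[0.055,0.03,0.11],"twist":0,"claw":30},{"translation":[0,0,0],"twist":0,"claw":30},{"translation":[0,0,0],"twist":0,"claw":30}]'
python3 - <<'E'
from plan import *
st=r.get_state(); s=r.snapshot('wrist'); Rt=R.from_quat(st['eef_rot']).as_matrix(); print(sp('key_tip','wrist'),sp('slot_floor','wrist'),sp('guard','wrist'),st['tool_pos'],st['contact_force'])
cv2.imwrite('pics/near.png',cv2.resize(s['img'][110:210,260:380,::-1],(720,600),interpolation=cv2.INTER_CUBIC))
E
```

```text
clock: 14.1
tool_pos: [0.5469, -0.0045, 0.2322]
eef_rot: [0.952, 0.306, -0.0, -0.0]
contact_force: [0.9, 0.2, -1.2]
opening: 0.406
[([170.4, 321.7], 0.94), ([270.3, 319.3], 0.56)] [([155.9, 325.6], 0.93), ([153.7, 580.0], 0.21)] [([154.5, 328.9], 0.76), ([267.6, 321.8], 0.6)] [ 0.5469 -0.0045  0.2322] [ 0.9014  0.2366 -1.223 ]
```

View pics/near.png

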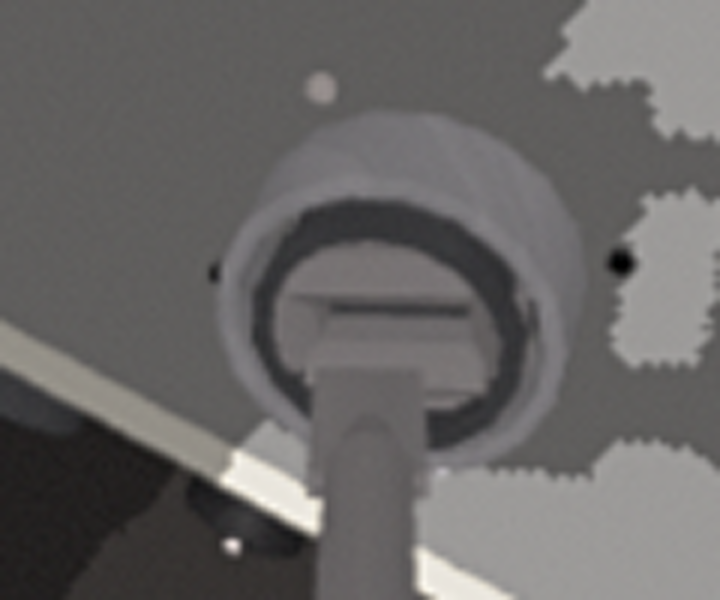

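```bash
python3 - <<'E'
from plan import *
st=r.get_state(); s=r.snapshot('wrist'); Rt=R.from_quat(st['eef_rot']).as_matrix(); g=st['tool_pos']-.019*Rt[:,2]
F=onplane(s,(161.3,326.7),.010,st); K=onplane(s,(162.5,324.5),.022,st)-.012*a
t=np.radians(12.5); tip=g-[0,0,.004]+.128*(Rt[:,0]*np.sin(t)+Rt[:,2]*np.cos(t))+.0008*Rt[:,1]
print('F',F,K,'tippx',proj(s,tip,st),'tip',tip,'rel',Rt.T@(F-tip),Rt.T@(K-tip),'axis',Rt.T@(-a))
E
```

```text
F [0.5789 0.0102 0.1092] [0.5844 0.0133 0.1125] tippx [171.2446 320.6103] tip [0.5701 0.0109 0.1229] rel [0.0068 0.0057 0.0137] [0.013  0.0064 0.0104] axis [0.4363 0.2436 0.8662]
```

```bash
python3 -m jog '[{"translation":[0.045,0.04,0.09],"twist":0,"claw":30},{"translation":[0.045,0.04,0.09],"twist":0,"claw":30},{"translation":[0.045,0.03,0.09],"twist":0,"claw":30},{"translation":[0.03,0.02,0.06],"twist":0,"claw":30},{"translation":[0,0,0],"twist":0,"claw":30},{"translation":[0,0,0],"twist":0,"claw":30}]'
python3 - <<'E'
from plan import *
st,Rt,g,S=look(); tilt(st,Rt,g,S,.004)
t=np.radians(12.5); tip=g-[0,0,.004]+.128*(Rt[:,0]*np.sin(t)+Rt[:,2]*np.cos(t))+.0008*Rt[:,1]
print(tip,proj(S['wrist'],tip,st),Rt.T@(np.array([.579,.0103,.109])-tip), Rt.T@st['contact_force'])
E
```

```text
clock: 14.85
tool_pos: [0.556, -0.0046, 0.2211]
eef_rot: [0.952, 0.306, 0.001, 0.0]
contact_force: [-4.0, 0.9, 13.3]
opening: 0.403
t 14.85 pos [ 0.556  -0.0046  0.2211] open 35.48787063628463 F [-4.0078  0.9284 13.2643] q7 -1.2043970970966602
scene key_ball [([163.5, 335.6], 0.63), ([184.8, 285.0], 0.61), ([139.9, 262.9], 0.59)] grasp px [163.609  337.4265]
scene key_tip [([182.0, 325.4], 0.85), ([211.2, 338.5], 0.56)] grasp px [163.609  337.4265]
top key_ball [([240.3, 356.2], 0.77)] grasp px [176.5793 298.2225]
top key_tip [] grasp px [176.5793 298.2225]
wrist key_ball [([325.1, 346.6], 0.88), ([266.4, 322.7], 0.69)] grasp px [273.9335 319.2953]
wrist key_tip [([169.6, 318.4], 0.58)] grasp px [273.9335 319.2953]
scene tilt from plumb,err: [(11, np.float64(2.9), ([211.2, 338.5], 0.56))]
wrist tilt from plumb,err: [(13, np.float64(1.4), ([169.6, 318.4], 0.58))]
top tilt from plumb,err: []
[0.5791 0.0109 0.1112] [171.2509 320.6067] [-0.0004  0.0004  0.0022] [ -2.6986  -3.075  -13.2713]
```

The blade tip is at the floor, within about 2 mm by kinematics, with 13 N of contact. Now ease to 20 N and swing the ball back towards the front, so the slot brings the key onto the lock axis.

```bash
python3 -m jog '[{"translation":[0,0,0],"twist":0,"claw":30},{"translation":[0,0,0],"twist":0,"claw":30},{"translation":[-0.15,0,0.03],"twist":0,"claw":30},{"translation":[-0.15,0,0.04],"twist":0,"claw":30},{"translation":[-0.15,0,0.05],"twist":0,"claw":30},{"translation":[-0.15,0,0.06],"twist":0,"claw":30},{"translation":[-0.15,0,0.07],"twist":0,"claw":30},{"translation":[0,0,0],"twist":0,"claw":30},{"translation":[0,0,0],"twist":0,"claw":30}]' 20
python3 - <<'E'
from plan import *
st,Rt,g,S=look(); tilt(st,Rt,g,S,.004)
B=g-[0,0,.004]; print('ball',B,'dist to F',np.linalg.norm(B-[.579,.0103,.109]),'Ftool',Rt.T@st['contact_force'],'angle if tip home',np.degrees(np.arccos((B-[.579,.0103,.109])@a/np.linalg.norm(B-[.579,.0103,.109]))))
E
```

```text
clock: 16.2
tool_pos: [0.5304, -0.0229, 0.2092]
eef_rot: [0.952, 0.305, -0.001, 0.0]
contact_force: [-2.6, -1.0, 4.3]
opening: 0.415
t 16.2 pos [ 0.5304 -0.0229  0.2092] open 36.51283656267491 F [-2.5759 -1.0323  4.2627] q7 -1.1891030035102488
scene key_ball [([160.5, 328.9], 0.66), ([184.0, 285.1], 0.59), ([137.7, 263.6], 0.5), ([214.0, 339.5], 0.33)] grasp px [159.9116 330.1802]
scene key_tip [([209.8, 340.5], 0.91), ([169.0, 245.7], 0.74), ([179.8, 325.3], 0.62)] grasp px [159.9116 330.1802]
top key_ball [([239.4, 358.1], 0.73)] grasp px [187.3703 305.661 ]
top key_tip [([248.4, 264.7], 0.21)] grasp px [187.3703 305.661 ]
wrist key_ball [([268.0, 318.2], 0.71), ([214.3, 168.8], 0.44)] grasp px [273.9308 319.2964]
wrist key_tip [([134.7, 319.4], 0.93)] grasp px [273.9308 319.2964]
scene tilt from plumb,err: [(27, np.float64(0.4), ([209.8, 340.5], 0.91)), (-10, np.float64(13.4), ([179.8, 325.3], 0.62))]
wrist tilt from plumb,err: [(28, np.float64(0.3), ([134.7, 319.4], 0.93))]
top tilt from plumb,err: []
ball [ 0.5304 -0.0229  0.2242] dist to F 0.12937134067070624 Ftool [-2.7014 -0.6597 -4.2589] angle if tip home 13.546262067417691
```

The tip stayed captured, and the key now tilts 27–28° with the ball 129 mm from the slot floor. Next I twist clockwise, carrying the ball onto the lock axis.

```bash
python3 -m jog '[{"translation":[0.006,-0.075,0.01],"twist":0.5,"claw":30},{"translation":[0.003,-0.075,0.01],"twist":0.5,"claw":30},{"translation":[0,-0.075,0.01],"twist":0.5,"claw":30},{"translation":[-0.005,-0.075,0.01],"twist":0.5,"claw":30},{"translation":[-0.01,-0.075,0.01],"twist":0.5,"claw":30},{"translation":[-0.015,-0.074,0.01],"twist":0.5,"claw":30},{"translation":[-0.02,-0.073,0.01],"twist":0.5,"claw":30},{"translation":[-0.025,-0.072,0.01],"twist":0.5,"claw":30},{"translation":[-0.03,-0.07,0.01],"twist":0.5,"claw":30},{"translation":[-0.03,-0.068,0.01],"twist":0.5,"claw":30},{"translation":[0,0,0],"twist":0,"claw":30},{"translation":[0,0,0],"twist":0,"claw":30},{"translation":[0,0,0],"twist":0,"claw":30}]' 20
python3 - <<'E'
from plan import *
st,Rt,g,S=look(); tilt(st,Rt,g,S,.004)
B=g-[0,0,.004]; F=np.array([.579,.0103,.109]); print('heading',np.degrees(np.arctan2(Rt[1,0],Rt[0,0])),'ball',B,'dist to F',np.linalg.norm(B-F),'Ftool',Rt.T@st['contact_force'],st['moment'],'ang',np.degrees(np.arccos((B-F)@a/np.linalg.norm(B-F))))
print(sp('slot_floor','scene'),sp('slot_floor','wrist'))
cv2.imwrite('pics/turn.png',cv2.resize(S['wrist']['img'][60:200,240:400,::-1],(640,560),interpolation=cv2.INTER_CUBIC))
E
```

```text
clock: 17.88
tool_pos: [0.5154, 0.0041, 0.2054]
eef_rot: [0.999, 0.05, 0.0, -0.0]
contact_force: [-0.2, 0.7, -0.3]
opening: 0.418
t 17.8833 pos [0.5154 0.0041 0.2054] open 36.75736859871935 F [-0.2444  0.7056 -0.3206] q7 -1.6158089156582838
scene key_ball [([182.3, 284.8], 0.75), ([140.8, 263.1], 0.72), ([158.4, 342.3], 0.62)] grasp px [157.9086 341.7543]
scene key_tip [([211.5, 339.4], 0.84), ([180.4, 324.4], 0.57)] grasp px [157.9086 341.7543]
top key_ball [([242.8, 356.3], 0.55)] grasp px [193.5423 295.0896]
top key_tip [([255.5, 314.3], 0.57)] grasp px [193.5423 295.0896]
wrist key_ball [([269.3, 323.4], 0.98)] grasp px [274.2919 319.8355]
wrist key_tip [([265.5, 322.2], 0.68), ([125.5, 318.4], 0.62), ([294.9, 346.1], 0.48)] grasp px [274.2919 319.8355]
scene tilt from plumb,err: [(34, np.float64(1.5), ([211.5, 339.4], 0.84))]
wrist tilt from plumb,err: [(32, np.float64(1.5), ([125.5, 318.4], 0.62))]
top tilt from plumb,err: []
heading 5.727448753176869 ball [0.5154 0.0041 0.2204] dist to F 0.12839611695614675 Ftool [-0.1729 -0.7262  0.3212] [ 0.5238 -0.0065  0.1776] ang 0.42196164511465
[([210.2, 335.8], 0.4)] [([124.6, 316.0], 0.69), ([154.0, 130.8], 0.52)]
```

View pics/turn.png

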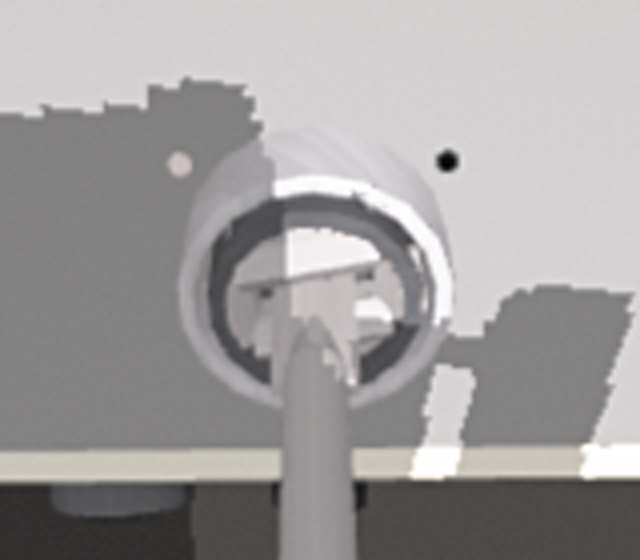

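Picture 11: the blade is seated in the slot between the two visible floor ends, and the slot is still about 10° short of level, so the lock is near 0.48 rad. Kinematics puts the key within 1° of the lock axis. I'll press down lightly and turn on.

```bash
python3 -m jog '[{"translation":[0.025,0,0.045],"twist":0,"claw":30},{"translation":[0,0,0],"twist":0,"claw":30},{"translation":[0,0,0],"twist":0.3,"claw":30},{"translation":[0,0,0],"twist":0.5,"claw":30},{"translation":[0,0,0],"twist":0.5,"claw":30},{"translation":[0,0,0],"twist":0.5,"claw":30},{"translation":[0,0,0],"twist":0.5,"claw":30},{"translation":[0,0,0],"twist":0.5,"claw":30},{"translation":[0,0,0],"twist":0.5,"claw":30},{"translation":[0,0,0],"twist":0.5,"claw":30},{"translation":[0,0,0],"twist":0.5,"claw":30},{"translation":[0,0,0],"twist":0.5,"claw":30},{"translation":[0,0,0],"twist":0,"claw":30},{"translation":[0,0,0],"twist":0,"claw":30}]' 20
python3 - <<'E'
from plan import *
st,Rt,g,S=look(); tilt(st,Rt,g,S,.004)
B=g-[0,0,.004]; F=np.array([.579,.0103,.109]); print('heading',np.degrees(np.arctan2(Rt[1,0],Rt[0,0])),'ball',B,'dist to F',np.linalg.norm(B-F),'Ftool',Rt.T@st['contact_force'],st['moment'],'ang',np.degrees(np.arccos((B-F)@a/np.linalg.norm(B-F))))
print(sp('slot_floor','scene'),sp('slot_floor','wrist'))
E
```

```text
clock: 19.75
tool_pos: [0.516, 0.0038, 0.204]
eef_rot: [0.98, -0.2, -0.0, -0.0]
contact_force: [-0.6, 3.9, 2.5]
opening: 0.416
t 19.75 pos [0.516  0.0038 0.204 ] open 36.62478789489584 F [-0.5921  3.9191  2.5291] q7 -1.9671163753506267
scene key_ball [([137.1, 261.7], 0.79), ([156.7, 342.2], 0.7)] grasp px [158.5131 341.6172]
scene key_tip [([180.8, 324.7], 0.83), ([209.6, 339.3], 0.63)] grasp px [158.5131 341.6172]
top key_ball [([241.1, 357.1], 0.67)] grasp px [193.38   295.2136]
top key_tip [([258.1, 312.7], 0.86)] grasp px [193.38   295.2136]
wrist key_ball [([214.1, 484.7], 0.62), ([274.2, 324.3], 0.58)] grasp px [274.3917 320.4719]
wrist key_tip [([271.3, 400.2], 0.97), ([140.3, 277.8], 0.68)] grasp px [274.3917 320.4719]
scene tilt from plumb,err: [(99, np.float64(9.3), ([180.8, 324.7], 0.83)), (15, np.float64(8.2), ([209.6, 339.3], 0.63))]
wrist tilt from plumb,err: []
top tilt from plumb,err: []
heading -23.08566149974455 ball [0.516  0.0038 0.219 ] dist to F 0.12689901351915792 Ftool [-2.0815 -3.3739 -2.5279] [1.211  0.0116 0.3363] ang 0.278250796314016
[([212.1, 338.7], 0.6)] [([139.0, 279.0], 0.9)]
```

```bash
python3 -m jog '[{"translation":[0,0,0],"twist":0.4,"claw":30},{"translation":[0,0,0],"twist":0.5,"claw":30},{"translation":[0,0,0],"twist":0.5,"claw":30},{"translation":[0,0,0],"twist":0.5,"claw":30},{"translation":[0,0,0],"twist":0.5,"claw":30},{"translation":[0,0,0],"twist":0.5,"claw":30},{"translation":[0,0,0],"twist":0.5,"claw":30},{"translation":[0,0,0],"twist":0.4,"claw":30},{"translation":[0,0,0],"twist":0,"claw":30},{"translation":[0,0,0],"twist":0,"claw":30}]' 20
cat > chk.py <<'E'
from plan import *
st,Rt,g,S=look()
B=g-[0,0,.004]; F=np.array([.579,.0103,.109]); print('heading',np.degrees(np.arctan2(Rt[1,0],Rt[0,0])),'ball',B,'dist to F',np.linalg.norm(B-F),'Ftool',Rt.T@st['contact_force'],st['moment'],'ang',np.degrees(np.arccos((B-F)@a/np.linalg.norm(B-F))))
s=S['wrist']; print(st['q'],sp('slot_floor','wrist'),'F px',proj(s,F,st),proj(s,F+.02*a,st))
# rectify the knob's face (12 mm above floor) with slope-up = image up
K=F+.012*a; k=7e3 # px/m
src=[];dst=[]
for x,y in ((-.03,-.03),(.03,-.03),(.03,.03),(-.03,.03)):
    p=proj(s,K-lv*x+up*y,st); src.append(p[::-1]); dst.append([240+k*x,240-k*y])
H=cv2.getPerspectiveTransform(np.float32(src),np.float32(dst))
rec=cv2.warpPerspective(s['img'],H,(480,480),flags=cv2.INTER_CUBIC)
import sys; cv2.imwrite('pics/%s.png'%sys.argv[1],rec[:,:,::-1])
E
python3 chk.py rec1
```

```text
clock: 21.28
tool_pos: [0.517, 0.003, 0.2037]
eef_rot: [0.921, -0.39, 0.001, -0.0]
contact_force: [1.4, 3.3, 0.4]
opening: 0.417
t 21.2833 pos [0.517  0.003  0.2037] open 36.67485454531674 F [1.3788 3.3439 0.429 ] q7 -2.242909975624592
scene key_ball [([158.9, 339.8], 0.8), ([184.8, 282.8], 0.65), ([139.3, 260.1], 0.5)] grasp px [158.8254 341.2378]
scene key_tip [([212.0, 340.2], 0.87), ([179.4, 325.7], 0.58)] grasp px [158.8254 341.2378]
top key_ball [([241.3, 358.7], 0.82)] grasp px [193.0152 295.5556]
top key_tip [([257.1, 313.7], 0.66)] grasp px [193.0152 295.5556]
wrist key_ball [([149.0, 492.1], 0.87), ([277.7, 318.1], 0.57)] grasp px [274.2831 320.9543]
wrist key_tip [([241.3, 435.3], 0.95), ([161.8, 257.0], 0.86)] grasp px [274.2831 320.9543]
heading -45.95968510335671 ball [0.517  0.003  0.2187] dist to F 0.12625449327559762 Ftool [-1.4445 -3.3161 -0.429 ] [ 0.9152 -0.6022  0.1756] ang 0.40476183671183713
[-0.2324  0.6104  0.2209  1.9417 -0.2193  0.6104 -2.2429] [([161.7, 257.8], 0.67)] F px [163.0593 260.7833] [174.2026 267.0577]
```

```bash
python3 -m jog '[{"translation":[0,0,0],"twist":0.4,"claw":30},{"translation":[0,0,0],"twist":0.5,"claw":30},{"translation":[0,0,0],"twist":0.5,"claw":30},{"translation":[0,0,0],"twist":0.4,"claw":30},{"translation":[0,0,0],"twist":0,"claw":30},{"translation":[0,0,0],"twist":0,"claw":30}]' 20
python3 chk.py rec2 | tail -3
python3 - <<'E'
import cv2,numpy as np
cv2.imwrite('pics/recs.png',np.hstack([cv2.resize(cv2.imread(f'pics/rec{i}.png'),(400,400)) for i in (1,2)]))
E
```

```text
clock: 22.28
tool_pos: [0.516, 0.0032, 0.2039]
eef_rot: [0.88, -0.475, 0.0, 0.0]
contact_force: [1.4, 2.3, 1.6]
opening: 0.417
wrist key_tip [([169.6, 251.3], 0.62), ([216.2, 447.1], 0.61)] grasp px [274.1734 321.1504]
heading -56.743947611800294 ball [0.516  0.0032 0.2189] dist to F 0.12687673268846547 Ftool [-1.1552 -2.3918 -1.6152] [ 0.8935 -0.6413  0.1834] ang 0.023829886436432243
[-0.2666  0.6158  0.277   1.9445 -0.2757  0.6176 -2.373 ] [([174.3, 247.8], 0.96)] F px [173.7537 253.0596] [183.5187 259.9471]
```

View pics/recs.png

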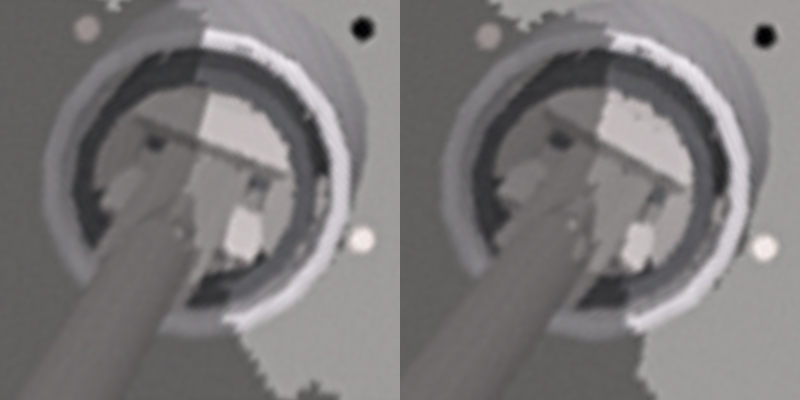

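Picture 12 (rectified lock face, before and after): the slot edge is now at 20° and then 28° past level, so the lock is about 1.14 rad. It needs around 9° more to reach the stop at 37°. The wrist still has room (q7 −2.37), so I turn 14° more and then measure the edge by code.

```bash
python3 -m jog '[{"translation":[0,0,0],"twist":0.4,"claw":30},{"translation":[0,0,0],"twist":0.4,"claw":30},{"translation":[0,0,0],"twist":0.4,"claw":30},{"translation":[0,0,0],"twist":0.4,"claw":30},{"translation":[0,0,0],"twist":0.4,"claw":30},{"translation":[0,0,0],"twist":0.4,"claw":30},{"translation":[0,0,0],"twist":0,"claw":30},{"translation":[0,0,0],"twist":0,"claw":30},{"translation":[0,0,0],"twist":0,"claw":30}]' 20
python3 chk.py rec3 | tail -3
cat > edge.py <<'E'
import cv2,numpy as np,sys
L=cv2.createLineSegmentDetector()
for n in sys.argv[1:]:
    g=cv2.GaussianBlur(cv2.imread(f'pics/{n}.png',0),(7,7),0)[80:300,100:380]
    l=L.detect(g)[0][:,0]
    o=[]
    for x1,y1,x2,y2 in l:
        A=np.degrees(np.arctan2(y2-y1,x2-x1)); A=(A+90)%180-90; n_=np.hypot(x2-x1,y2-y1)
        if n_>45 and 5<A<60: o.append((round(n_),round(A,1),round((x1+x2)/2+100),round((y1+y2)/2+80)))
    print(n,sorted(o,reverse=True)[:6])
E
python3 edge.py rec1 rec2 rec3
```

```text
clock: 23.53
tool_pos: [0.5156, 0.0033, 0.2036]
eef_rot: [0.813, -0.582, -0.0, 0.0]
contact_force: [-0.4, 1.8, 4.7]
opening: 0.416
wrist key_tip [([183.7, 454.3], 0.78), ([191.9, 244.0], 0.7)] grasp px [273.9824 321.3644]
heading -71.13366328521982 ball [0.5156 0.0033 0.2186] dist to F 0.12684497096321054 Ftool [-1.8008 -0.175  -4.6811] [ 0.6897 -0.1505  0.361 ] ang 0.1899903837602019
[-0.3122  0.6265  0.3534  1.9472 -0.3521  0.6287 -2.5451] [([190.3, 244.3], 0.74)] F px [190.7997 247.5318] [198.6796 254.8223]
rec1 [(96, np.float32(21.1), 298, 189), (64, np.float32(49.6), 356, 111), (52, np.float32(55.9), 329, 154), (50, np.float32(14.5), 277, 116)]
rec2 [(119, np.float32(28.9), 291, 194), (64, np.float32(51.5), 358, 117)]
rec3 [(68, np.float32(37.0), 315, 219), (57, np.float32(47.9), 350, 108), (50, np.float32(50.4), 319, 144)]
```

The slot edge now reads 37.0° past level, so the lock is about 1.296 rad. The last 14.4° of twist moved it only 8°, so it is at the stop. Now grip firmly and withdraw along the lock axis.

```bash
python3 -m jog '[{"translation":[0,0,0],"twist":-0.2,"claw":30},{"translation":[0,0,0],"twist":0,"claw":30},{"translation":[0,0,0],"twist":0,"claw":30},{"translation":[-0.01,0.05,-0.09],"twist":0,"claw":30},{"translation":[-0.015,0.073,-0.13],"twist":0,"claw":30},{"translation":[-0.015,0.073,-0.13],"twist":0,"claw":30},{"translation":[-0.02,0.1,-0.17],"twist":0,"claw":30},{"translation":[-0.03,0.14,-0.25],"twist":0,"claw":30},{"translation":[-0.03,0.14,-0.4],"twist":0,"claw":30},{"translation":[0,0,-0.5],"twist":0,"claw":30},{"translation":[0,0,-0.4],"twist":0,"claw":30},{"translation":[0,0,0],"twist":0,"claw":30},{"translation":[0,0,0],"twist":0,"claw":30}]' 60
python3 chk.py rec4 | tail -3; python3 edge.py rec4
python3 - <<'E'
from plan import *
st=r.get_state(); s=r.snapshot('wrist'); Rt=R.from_quat(st['eef_rot']).as_matrix(); g=st['tool_pos']-.019*Rt[:,2]-[0,0,.004]
print(sp('key_tip','wrist'),sp('slot_floor','wrist'),'expected tip px',proj(s,g-.128*a,st))
E
```

```text
clock: 25.12
tool_pos: [0.4927, -0.0002, 0.2874]
eef_rot: [0.819, -0.574, 0.001, -0.001]
contact_force: [1.0, 0.9, -2.0]
opening: 0.404
wrist key_tip [([184.4, 246.0], 0.87), ([172.6, 416.4], 0.74)] grasp px [273.9986 321.3491]
heading -70.02465969534326 ball [ 0.4927 -0.0002  0.3024] dist to F 0.21207538340863488 Ftool [-0.4823 -1.2171  2.0073] [ 0.1046  0.0386 -0.0056] ang 5.793251992849668
[-0.381   0.4812  0.4453  1.9128 -0.2802  0.8063 -2.5776] [([168.5, 241.4], 0.9)] F px [167.8488 245.4074] [172.7195 250.6554]
rec4 [(189, np.float32(37.4), 267, 168), (58, np.float32(38.4), 214, 274)]
[([4.6, 517.5], 0.87), ([184.3, 244.5], 0.6), ([173.7, 419.1], 0.55)] [([168.4, 242.4], 0.87)] expected tip px [189.1216 247.8805]
```

The lock stayed at its stop (edge 37.4°) and the key came out, still held at about 29° lean. Untwist over the unit, then move to the pot.

```bash
python3 -m jog '[{"translation":[0,0,-0.2],"twist":-0.5,"claw":30},{"translation":[0,0,-0.2],"twist":-0.9,"claw":30},{"translation":[0,0,0],"twist":-0.9,"claw":30},{"translation":[0,0,0],"twist":-0.9,"claw":30},{"translation":[0,0,0],"twist":-0.9,"claw":30},{"translation":[0,0,0],"twist":-0.9,"claw":30},{"translation":[0,0,0],"twist":-0.9,"claw":30},{"translation":[0,0,0],"twist":-0.9,"claw":30},{"translation":[0,0,0],"twist":-0.9,"claw":30},{"translation":[0,0,0],"twist":-0.9,"claw":30},{"translation":[0,0,0],"twist":-0.9,"claw":30},{"translation":[0,0,0],"twist":-0.9,"claw":30},{"translation":[0,0,0],"twist":-0.9,"claw":30},{"translation":[0,0,0],"twist":-0.4,"claw":30},{"translation":[0,0,0],"twist":0,"claw":30}]'
python3 -m jog '[{"translation":[0.1,-0.3,0],"twist":0,"claw":30},{"translation":[0.2,-0.6,0],"twist":0,"claw":30},{"translation":[0.2,-0.7,0],"twist":0,"claw":30},{"translation":[0.2,-0.7,0],"twist":0,"claw":30},{"translation":[0.2,-0.7,0],"twist":0,"claw":30},{"translation":[0.2,-0.7,0],"twist":0,"claw":30},{"translation":[0.2,-0.7,0],"twist":0,"claw":30},{"translation":[0.2,-0.7,0],"twist":0,"claw":30},{"translation":[0.1,-0.5,0],"twist":0,"claw":30},{"translation":[0.05,-0.3,0],"twist":0,"claw":30},{"translation":[0,0,0],"twist":0,"claw":30},{"translation":[0,0,0],"twist":0,"claw":30}]'
cat > pot.py <<'E'
from plan import *
st=r.get_state(); Rt=R.from_quat(st['eef_rot']).as_matrix(); g=st['tool_pos']-.019*Rt[:,2]-[0,0,.004]
print('t',st['clock'],'tcp',st['tool_pos'],'head',np.degrees(np.arctan2(Rt[1,0],Rt[0,0])),'q7',st['q'][6],'F',st['contact_force'],'open',st['opening'])
S={c:r.snapshot(c) for c in ('wrist','top','scene')}
for c,s in S.items():
    for l,z in (('pot_floor',.008),('pot',0.),('key_tip',None)):
        q=sp(l,c); print(c,l,q,[atz(s,x[0],z,st) for x in q] if z is not None else '')
    print(c,'rect',[(np.round(d['rect']).tolist(),round(d['confidence'],2)) for d in r.spot_in('pot',c)][:2])
# key direction: search tip pixel ray nearest sphere .128 round ball
s=S['wrist']
for x in sp('key_tip','wrist'):
    o,d=ray(s,x[0],st); b=o-g; B=b@d; D=B*B-(b@b-.128**2)
    if D>0:
        for t in (-B-np.sqrt(D),-B+np.sqrt(D)):
            p=o+t*d; print('tip',x,p,'dir tool',Rt.T@(p-g)/.128)
E
python3 pot.py
```

```text
clock: 27.02
tool_pos: [0.4928, -0.0002, 0.3025]
eef_rot: [1.0, 0.002, 0.0, -0.0]
contact_force: [-0.1, 0.7, -0.6]
opening: 0.404
clock: 28.02
tool_pos: [0.5576, 0.2361, 0.3021]
eef_rot: [1.0, 0.002, -0.0, 0.001]
contact_force: [-0.6, -1.6, -1.9]
opening: 0.399
t 28.0167 tcp [0.5576 0.2361 0.3021] head 0.2111817229797858 q7 -1.9857056875062011 F [-0.6245 -1.6001 -1.8695] open 0.399283483141482
wrist pot_floor [([138.6, 276.6], 0.63)] [array([0.6006, 0.3001, 0.008 ])]
wrist pot [([138.1, 278.5], 0.83)] [array([0.6008, 0.2984, 0.    ])]
wrist key_tip [([187.0, 247.8], 0.76), ([138.3, 277.8], 0.75)] 
wrist rect [([235.0, 107.0, 308.0, 176.0], 0.93)]
top pot_floor [([203.2, 450.9], 0.67), ([175.1, 201.5], 0.61)] [array([ 0.5191, -0.4502,  0.008 ]), array([0.6088, 0.3034, 0.008 ])]
top pot [([177.1, 203.0], 0.6)] [array([0.6042, 0.3008, 0.    ])]
top key_tip [([265.9, 394.2], 0.87), ([258.7, 314.7], 0.76), ([314.8, 463.4], 0.58)] 
top rect [([184.0, 156.0, 216.0, 192.0], 0.82)]
scene pot_floor [([250.6, 449.7], 0.72), ([140.5, 450.9], 0.27)] [array([0.5975, 0.2996, 0.008 ]), array([0.1231, 0.3637, 0.008 ])]
scene pot [([251.3, 446.1], 0.92)] [array([ 0.5943,  0.2925, -0.    ])]
scene key_tip [([188.9, 466.8], 0.93), ([179.7, 325.5], 0.81), ([171.6, 250.4], 0.79)] 
scene rect [([434.0, 215.0, 475.0, 266.0], 0.87)]
tip ([187.0, 247.8], 0.76) [0.6264 0.2424 0.4249] dir tool [ 0.537  -0.0462 -0.8423]
tip ([187.0, 247.8], 0.76) [0.5742 0.2977 0.2061] dir tool [ 0.1322 -0.4815  0.8664]
tip ([138.3, 277.8], 0.75) [0.6302 0.2401 0.4225] dir tool [ 0.5666 -0.0281 -0.8235]
tip ([138.3, 277.8], 0.75) [0.6151 0.2702 0.208 ] dir tool [ 0.451  -0.2659  0.852 ]
```

```bash
python3 -m jog '[{"translation":[0.25,-0.2,0],"twist":0,"claw":30},{"translation":[0.35,-0.27,0],"twist":0,"claw":30},{"translation":[0.23,-0.2,0.3],"twist":0,"claw":30},{"translation":[0,0,0.6],"twist":0,"claw":30},{"translation":[0,0,0.6],"twist":0,"claw":30},{"translation":[0,0,0.4],"twist":0,"claw":30},{"translation":[0,0,0],"twist":0,"claw":30},{"translation":[0,0,0],"twist":0,"claw":30}]'
python3 pot.py | grep -v '^top'
python3 - <<'E'
from plan import *
# rim ellipse by projecting candidate circles and scoring the gradient along them
st=r.get_state(); s=r.snapshot('wrist'); g=cv2.GaussianBlur(cv2.cvtColor(s['img'],cv2.COLOR_RGB2GRAY),(3,3),0).astype(float)
gx=cv2.Sobel(g,6,1,0); gy=cv2.Sobel(g,6,0,1); G=np.hypot(gx,gy)
th=np.linspace(0,2*np.pi,120,endpoint=False); best=[]
for X in np.arange(.585,.616,.001):
    for Y in np.arange(.285,.316,.001):
        v=0
        for rad in (.034,.038):
            uv=np.array([proj(s,(X+rad*np.cos(t),Y+rad*np.sin(t),.1),st) for t in th[::3]]).round().astype(int)
            ok=(uv[:,0]>=0)&(uv[:,0]<400)&(uv[:,1]>=0)&(uv[:,1]<640); v+=np.median(G[uv[ok,0],uv[ok,1]])+G[uv[ok,0],uv[ok,1]].mean()
        best.append((round(v,1),round(X,3),round(Y,3)))
print(sorted(best,reverse=True)[:6])
E
```

```text
clock: 29.48
tool_pos: [0.5907, 0.263, 0.226]
eef_rot: [1.0, 0.002, -0.001, 0.0]
contact_force: [-0.2, 0.9, -1.3]
opening: 0.4
t 29.4833 tcp [0.5907 0.263  0.226 ] head 0.20046558671485043 q7 -1.9943199663926678 F [-0.2049  0.9243 -1.2826] open 0.39982778412290093
wrist pot_floor [([168.9, 288.9], 0.72)] [array([0.6017, 0.3021, 0.008 ])]
wrist pot [([167.0, 289.2], 0.86), ([168.1, 290.0], 0.47)] [array([0.6028, 0.3025, 0.    ]), array([0.6013, 0.3015, 0.    ])]
wrist key_tip [([186.2, 248.2], 0.95), ([329.9, 521.6], 0.58)] 
wrist rect [([243.0, 136.0, 323.0, 224.0], 0.79)]
scene pot_floor [([253.2, 451.3], 0.74)] [array([0.6056, 0.3026, 0.008 ])]
scene pot [([252.7, 447.6], 0.81)] [array([0.5986, 0.2959, 0.    ])]
scene key_tip [([179.6, 324.7], 0.74), ([134.7, 200.1], 0.61), ([224.6, 472.5], 0.58)] 
scene rect [([433.0, 217.0, 478.0, 265.0], 0.64)]
tip ([186.2, 248.2], 0.95) [0.6597 0.2692 0.3486] dir tool [ 0.5375 -0.046  -0.842 ]
tip ([186.2, 248.2], 0.95) [0.608  0.3243 0.1299] dir tool [ 0.1375 -0.4787  0.8671]
tip ([329.9, 521.6], 0.58) [0.6496 0.2478 0.3536] dir tool [ 0.458   0.1214 -0.8806]
tip ([329.9, 521.6], 0.58) [0.5451 0.144  0.2295] dir tool [-0.36    0.9285  0.0908]
[(np.float64(512.6), np.float64(0.604), np.float64(0.299)), (np.float64(461.7), np.float64(0.603), np.float64(0.299)), (np.float64(442.1), np.float64(0.603), np.float64(0.3)), (np.float64(398.1), np.float64(0.605), np.float64(0.299)), (np.float64(385.2), np.float64(0.605), np.float64(0.298)), (np.float64(384.9), np.float64(0.604), np.float64(0.3))]
```

The rim fit gives the pot at (0.604, 0.299), and the tip sits 25 mm from its centre along the lean, as wanted. Lowering until the tip is about 10 mm above the pot floor.

```bash
python3 -m jog '[{"translation":[0.06,0,0.2],"twist":0,"claw":30},{"translation":[0,0,0.4],"twist":0,"claw":30},{"translation":[0,0,0.5],"twist":0,"claw":30},{"translation":[0,0,0.5],"twist":0,"claw":30},{"translation":[0,0,0.4],"twist":0,"claw":30},{"translation":[0,0,0.3],"twist":0,"claw":30},{"translation":[0,0,0.25],"twist":0,"claw":30},{"translation":[0,0,0.2],"twist":0,"claw":30},{"translation":[0,0,0],"twist":0,"claw":30},{"translation":[0,0,0],"twist":0,"claw":30}]'
python3 pot.py | egrep '^t |tip|scene pot'
```

```text
clock: 31.17
tool_pos: [0.5937, 0.2631, 0.1165]
eef_rot: [1.0, 0.002, 0.0, 0.0]
contact_force: [0.2, 0.6, -0.7]
opening: 0.401
t 31.1667 tcp [0.5937 0.2631 0.1165] head 0.19435185214581477 q7 -1.985655940510278 F [ 0.2208  0.5519 -0.6933] open 0.4007856531204635
wrist key_tip [([183.7, 245.6], 0.88)] 
top key_tip [([316.5, 468.8], 0.67), ([265.7, 394.2], 0.55), ([256.9, 313.6], 0.53)] 
scene pot_floor [([253.6, 449.2], 0.88)] [array([0.6075, 0.297 , 0.008 ])]
scene pot [([254.1, 448.1], 0.88), ([214.6, 337.5], 0.35)] [array([0.603 , 0.2966, 0.    ]), array([0.4944, 0.0028, 0.    ])]
scene key_tip [([165.6, 246.8], 0.76), ([180.4, 324.2], 0.76), ([136.0, 199.5], 0.46)] 
tip ([183.7, 245.6], 0.88) [0.6626 0.2695 0.2392] dir tool [ 0.5389 -0.0478 -0.841 ]
tip ([183.7, 245.6], 0.88) [0.6136 0.3262 0.0219] dir tool [ 0.1571 -0.492   0.8563]
```

```bash
python3 -m jog '[{"translation":[-0.03,0,0.08],"twist":0,"claw":30},{"translation":[0,0,0.08],"twist":0,"claw":30},{"translation":[0,0,0.06],"twist":0,"claw":30},{"translation":[0,0,0],"twist":0,"claw":30},{"translation":[0,0,0],"twist":0,"claw":30}]'
python3 pot.py | egrep '^t |tip|scene pot'
```

```text
clock: 32.38
tool_pos: [0.5924, 0.2636, 0.1075]
eef_rot: [1.0, 0.002, 0.0, -0.0]
contact_force: [0.7, 0.7, -1.7]
opening: 0.399
t 32.3833 tcp [0.5924 0.2636 0.1075] head 0.2122128954121055 q7 -1.9858122888102 F [ 0.7358  0.7175 -1.7116] open 0.3988462511655794
wrist key_tip [([185.2, 242.8], 0.82)] 
top key_tip [([314.4, 465.3], 0.82), ([258.7, 313.8], 0.76), ([174.7, 204.5], 0.73)] 
scene pot_floor [([254.1, 450.2], 0.75), ([287.3, 221.6], 0.46), ([216.1, 443.9], 0.2)] [array([0.6088, 0.2994, 0.008 ]), array([ 0.765 , -0.2578,  0.008 ]), array([0.4764, 0.2989, 0.008 ])]
scene pot [([252.9, 449.4], 0.97), ([211.5, 341.1], 0.25)] [array([ 0.5987,  0.3005, -0.    ]), array([0.4815, 0.0123, 0.    ])]
scene key_tip [([177.2, 322.4], 0.85), ([167.1, 248.2], 0.73), ([134.2, 200.6], 0.65)] 
tip ([185.2, 242.8], 0.82) [0.6612 0.2701 0.2302] dir tool [ 0.538  -0.0496 -0.8415]
tip ([185.2, 242.8], 0.82) [0.6112 0.3288 0.014 ] dir tool [ 0.1489 -0.509   0.8478]
```

```bash
python3 -m jog '[{"translation":[0,0,0],"twist":0,"claw":41},{"translation":[0,0,0],"twist":0,"claw":41.6},{"translation":[0,0,0],"twist":0,"claw":41.9},{"translation":[0,0,0],"twist":0,"claw":42.0},{"translation":[0,0,0],"twist":0,"claw":42.1},{"translation":[0,0,0],"twist":0,"claw":42.2},{"translation":[0,0,0],"twist":0,"claw":42.3},{"translation":[0,0,0],"twist":0,"claw":42.4},{"translation":[0,0,0],"twist":0,"claw":42.5},{"translation":[0,0,0],"twist":0,"claw":42.6},{"translation":[0,0,0],"twist":0,"claw":42.8},{"translation":[0,0,0],"twist":0,"claw":43},{"translation":[0,0,0],"twist":0,"claw":43.3},{"translation":[0,0,0],"twist":0,"claw":43.7},{"translation":[0,0,0],"twist":0,"claw":44.2},{"translation":[0,0,0],"twist":0,"claw":45},{"translation":[0,0,0],"twist":0,"claw":46},{"translation":[0,0,0],"twist":0,"claw":47},{"translation":[0,0,0],"twist":0,"claw":48},{"translation":[0,0,0],"twist":0,"claw":48}]'
python3 pot.py | egrep '^t |tip|pot|tip'
python3 - <<'E'
from plan import *
s=r.snapshot('wrist'); print(sp('key_ball','wrist'),[[ (l,c,sp(l,c)) for l in ('key_ball',)] for c in ('scene',) if r.snapshot(c) is not None])
E
```

```text
clock: 34.85
tool_pos: [0.5923, 0.2626, 0.1077]
eef_rot: [1.0, 0.002, -0.0, 0.0]
contact_force: [-0.6, -0.5, 0.0]
opening: 0.481
t 34.85 tcp [0.5923 0.2626 0.1077] head 0.17964846691393607 q7 -1.9857961476216304 F [-0.5807 -0.5057  0.0212] open 0.48082169427228677
wrist pot_floor [([191.7, 278.1], 0.77)] [array([0.6039, 0.2991, 0.008 ])]
wrist pot [([190.9, 276.3], 0.82), ([198.6, 245.9], 0.23)] [array([0.6026, 0.3019, 0.    ]), array([0.5954, 0.3297, 0.    ])]
wrist key_tip [([199.1, 246.9], 0.91), ([270.1, 348.0], 0.29)] 
top pot_floor [([179.8, 205.1], 0.57)] [array([0.5942, 0.292 , 0.008 ])]
top pot [([174.5, 202.8], 0.72)] [array([0.6123, 0.3017, 0.    ])]
top key_tip [([266.5, 395.2], 0.9), ([315.1, 467.4], 0.67), ([257.5, 313.9], 0.55)] 
scene pot_floor [([250.4, 447.8], 0.94)] [array([0.5974, 0.2947, 0.008 ])]
scene pot [] []
scene key_tip [([167.8, 248.0], 0.76), ([217.6, 447.3], 0.72), ([179.5, 324.3], 0.62)] 
tip ([199.1, 246.9], 0.91) [0.6601 0.2689 0.2311] dir tool [ 0.5301 -0.0462 -0.8467]
tip ([199.1, 246.9], 0.91) [0.5982 0.3259 0.0116] dir tool [ 0.0479 -0.4941  0.8681]
tip ([270.1, 348.0], 0.29) [0.6553 0.2607 0.2341] dir tool [ 0.4924  0.0173 -0.8702]
tip ([270.1, 348.0], 0.29) [0.5307 0.2365 0.0136] dir tool [-0.4816  0.2024  0.8527]
[([267.1, 319.4], 0.68)] [[('key_ball', 'scene', [([217.1, 444.2], 0.85), ([185.6, 283.5], 0.74), ([154.9, 211.3], 0.71)])]]
```

The key is released: tip on the pot floor about 28 mm from its centre, ball leaning. Open further gradually, then rise clear.

```bash
python3 -m jog '[{"translation":[0,0,0],"twist":0,"claw":50},{"translation":[0,0,0],"twist":0,"claw":52},{"translation":[0,0,0],"twist":0,"claw":54},{"translation":[0,0,0],"twist":0,"claw":57},{"translation":[0,0,0],"twist":0,"claw":60},{"translation":[0,0,0],"twist":0,"claw":65},{"translation":[0,0,0],"twist":0,"claw":72},{"translation":[0,0,0],"twist":0,"claw":80},{"translation":[0,0,0],"twist":0,"claw":80},{"translation":[0,0,-0.2],"twist":0,"claw":80},{"translation":[0,0,-0.4],"twist":0,"claw":80},{"translation":[0,0,-0.6],"twist":0,"claw":80},{"translation":[0,0,-0.8],"twist":0,"claw":80},{"translation":[0,0,-0.8],"twist":0,"claw":80},{"translation":[-0.3,0,-0.8],"twist":0,"claw":80},{"translation":[-0.5,0,-0.5],"twist":0,"claw":80},{"translation":[-0.3,0,0],"twist":0,"claw":80},{"translation":[0,0,0],"twist":0,"claw":80},{"translation":[0,0,0],"twist":0,"claw":80},{"translation":[0,0,0],"twist":0,"claw":80}]'
python3 - <<'E'
from plan import *
st=r.get_state(); s=r.snapshot('wrist'); a2=r.snapshot('scene'); t=r.snapshot('top')
print(st['tool_pos'],st['contact_force'])
for c,z in (('wrist',s),('scene',a2),('top',t)):
    for l in ('key_ball','key_tip','pot','pot_floor','jar','lens_can','petri_dish','wash_bottle','slide_box','screwdriver'): print(c,l,sp(l,c,4))
for h in (.10,.115,.12,.13):
    q=sp('key_ball','wrist',4); print(h,[atz(s,x[0],h,st) for x in q])
E
```

```text
clock: 37.52
tool_pos: [0.5487, 0.2627, 0.2713]
eef_rot: [1.0, 0.002, -0.0, 0.0]
contact_force: [0.0, 0.8, 0.7]
opening: 0.802
[0.5487 0.2627 0.2713] [0.0335 0.8434 0.6801]
wrist key_ball [([149.0, 317.6], 0.77)]
wrist key_tip [([134.4, 274.2], 0.97)]
wrist pot [([129.6, 293.8], 0.58)]
wrist pot_floor [([130.0, 293.8], 0.95)]
wrist jar [([232.9, 302.3], 0.84), ([96.9, 502.3], 0.63), ([3.4, 322.2], 0.38)]
wrist lens_can [([189.2, 336.1], 0.61)]
wrist petri_dish []
wrist wash_bottle [([2.2, 324.2], 0.94)]
wrist slide_box []
wrist screwdriver []
scene key_ball [([217.6, 445.0], 0.85), ([138.4, 261.2], 0.64), ([182.5, 284.3], 0.61), ([153.5, 207.0], 0.46)]
scene key_tip [([177.1, 322.2], 0.73), ([251.4, 447.7], 0.65), ([135.2, 201.6], 0.57), ([163.1, 249.3], 0.49)]
scene pot [([251.5, 447.3], 0.63)]
scene pot_floor [([253.0, 451.8], 0.9)]
scene jar [([213.0, 443.8], 0.95)]
scene lens_can [([230.0, 422.7], 0.79), ([211.0, 438.9], 0.25)]
scene petri_dish [([188.9, 376.6], 0.68)]
scene wash_bottle [([304.6, 440.0], 0.93)]
scene slide_box [([287.7, 221.2], 0.86)]
scene screwdriver [([200.5, 176.8], 0.7)]
top key_ball [([311.5, 389.4], 0.88), ([240.7, 355.6], 0.72), ([274.2, 448.3], 0.71)]
top key_tip [([317.2, 466.2], 0.76), ([256.3, 313.7], 0.65), ([264.9, 397.4], 0.54)]
top pot [([176.7, 204.6], 0.53)]
top pot_floor [([178.9, 201.7], 0.56)]
top jar [([223.8, 205.7], 0.87)]
top lens_can [([201.3, 221.4], 0.73), ([163.7, 298.2], 0.71)]
top petri_dish [([252.9, 262.7], 0.56)]
top wash_bottle [([125.7, 218.2], 0.85)]
top slide_box [([125.5, 385.5], 0.74)]
top screwdriver [([206.9, 451.2], 0.81), ([201.6, 224.4], 0.22)]
0.1 [array([0.5898, 0.2652, 0.1   ])]
0.115 [array([0.5913, 0.2651, 0.115 ])]
0.12 [array([0.5919, 0.2651, 0.12  ])]
0.13 [array([0.5929, 0.265 , 0.13  ])]
```

```bash
python3 - <<'E'
from plan import *
st=r.get_state(); s=r.snapshot('wrist'); print('tip on floor',[atz(s,x[0],.009,st) for x in sp('key_tip','wrist',1)],'ball ray/scene tri',tri([ray(s,(149,317.6),st),ray(r.snapshot('scene'),(217.6,445))]),sp('key_ball','wrist',1),st['clock'])
r.finish_job()
E
```

```text
tip on floor [array([0.5984, 0.3299, 0.009 ])] ball ray/scene tri (array([0.5912, 0.264 , 0.1234]), [np.float64(0.001546289403055796), np.float64(0.0015462894030557049)]) [([146.2, 322.7], 0.71)] 39.3667
the job is handed in; nothing more can be done
```

I locked the lamp cover with the slot key, stood the key tip down in the tool pot, and handed the job in at 39.4 s. No verdict is reported back.

**What I did:**
- I took the key by its ball and eased it until it hung about 14° from plumb, then gripped it firmly again.
- I put the blade in the slot. The slot brought the key onto the lock axis, and I turned the lock clockwise.
- I withdrew the key along the lock axis, lowered it into the pot with about a 29° lean, opened the fingers slowly and moved clear.

**Last checks:**
- **Lock:** the slot edge measured 37° past level, about 1.3 rad. Further twist stopped moving it, and it stayed there after the key came out.
- **Key in pot:** the ball triangulates to about 115 mm above the pot's inner floor. The tip reads about 31 mm from the pot's centre. An estimate just after release gave 28 mm; the limit is 36 mm, so that margin is slim.
- **Pot and other things:** the pot stayed within a few millimetres, and I saw no other loose thing shift beyond the detector's own scatter. The arm was clear of everything.

**Less certain:**
- The network's first slot-floor point in the wrist view was about 6 pixels off what the picture showed, so I used my own reading.
- The scene and wrist cameras differed by 2 to 6° on the key's tilt. Before the insertion I went by the wrist camera.
- Blade seating (step 2) and key alignment during the turn come from the arm's position, not from a direct measurement.

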